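# Unstack the checked instruments into their foam cradles

## Robot

A 7-joint arm with a two-finger parallel gripper is mounted at the origin on the work surface. World frame = base frame: x ahead of the robot, y to its left, z up, the work surface at z = 0. Lengths are in m, angles in rad, forces in N, time in s.
With the tool pointing down it reaches from about 0.425 to 0.875 m from the base axis. Payload 4.7 kg.
Tool frame: the origin (TCP) lies between the finger pads; the fingertips stand ctrl.tip_reach ahead of it and the grasp point (between the pads) lies 5 mm behind it (ctrl.tip_reach is the distance from the TCP to the fingertips, in m); z points along the fingers, y is the direction in which the jaws open and shut (so a half turn about z gives the same grasp; the last joint's range is limited). The gripper opens to 87 mm and grips with 3 to 60 N. Pads are 19 mm wide; open, the fingers measure 117 mm over their backs; the gripper's body (75 mm by 190 mm) begins 51 mm behind the grasp point.
Start: joints at [-1.275, 0.321, -0.07, 1.45, 0.023, 1.371, -0.057], TCP at [0.181, 0.624, 0.237] pointing down, gripper open.
Joint ranges: [-2.86, 2.86], [-0.3, 2.09], [-1.38, 1.24], [0.06, 2.45], [-1.56, 4.7], [0.09, 2.05], [-2.69, 2.69]. Speed limits (rad/s): [2.57, 2.57, 3.14, 3.14, 3.14, 3.14, 3.14].

## Interface

Orientations are given as a rotation vector (axis times angle).
In Python, from bench import ctrl gives the robot as it stands.
- The arm moves only by the shell command python3 -m handwheel 'ROWS' [FORCE]. ROWS is JSON, a list of rows, each a list of 7 numbers: the shift along the tool's x, y, z in mm, then the turn, a rotation vector about the tool's x, y, z in rad, then the gripper's target within -1 to 1 (shut at 1, half-way at 0, fully open at -1). In form: [[dx, dy, dz, ax, ay, az, grip], ...]. A call has 1 to 12 rows; each row is the pose to reach, as a shift and turn from the pose commanded when the call began, along the tool's axes at that moment; what a row does not reach only later rows make up. A row lasts 1/8 s, in which the tool goes at most 62.5 mm and 10.7 degrees, less where a joint would pass 70% of its speed; a pose out of reach is approached as far as the arm can. A call with a gripper value outside its range is refused whole. The fingers move at their own pace and stop on an object; FORCE is the grip in N (left out, the last holds). Time passes only in rows, so rows that repeat a pose let the fingers close. It gives the time, the measured TCP pose, the force and the opening at its end, in the units of the state.
- ctrl.get_state(): the state, without advancing time (a new reading comes with each control period).
- ctrl.get_image(name): name is "side" or "top" or "wrist"; returns the picture (400x640x3 uint8, red, green, blue); there is no depth.
- ctrl.camera_model(name): a dict with "mtx" (3x3 intrinsics, pixels), "xyz" and "orientation" of the camera in the world. Camera axes: x right, y up, looking along -z (the intrinsics and any distortion apply to the point x, -y, -z); pixel columns grow to the right and rows downward; lengths in m; the calibration is good to about 2 mm. A picture is of the moment at which its call begins: read the wrist's pose just before it. camera_model takes no time and is no camera call; for the wrist camera it gives the pose at the moment of the call.
- ctrl.close_job(): hands the job in, once; it reports no verdict.
The state is a dict: "time": time; "joint_positions": joint angles; "qd": joint speeds; "joint_torque": joint torques, N m; "position": TCP position; "tool_rot": TCP orientation; "ft_force": force on the tool from outside, world axes, zero at the start; "torque": the same for the moment, N m; "grip_width": opening from 0.0 (shut) to 1.0 (fully open).
Only numpy, scipy, OpenCV 4.12 (cv2) and the standard library are available. Lean on these libraries where they do the work, as an engineer would, in place of code of your own. Each camera call takes 0.05 s, during which the arm holds its last target.

## Task

Take apart the stack of four instrument units and set each one flat, right way up, in the recess of the foam cradle that matches its own shape and size (long, short, round, square). Keep the units upright, put them down gently without dropping them, and leave the small glass bottle standing where it is.

Things in the scene. Friction and masses are not known exactly. Their poses are not given: they have to be found in the camera images.
- long_mid (a point): Long instrument unit, bottom of the stack, on the table: a dark blue box with a light grey top panel, 62 mm (its x) by 170 mm (its y) by 42 mm high. The point is its centre, 21 mm above its underside; z up. About 0.6 kg. Grasp it across its 62 mm width; its top is flat. Half a turn about the vertical makes no difference.
- short_mid (a point): Short instrument unit, lying flat and loose on the long unit, nearly parallel with it: the same look, 54 mm (x) by 130 mm (y) by 38 mm high. The point is its centre, 19 mm above its underside; z up. About 0.35 kg. Half a turn about the vertical makes no difference.
- round_mid (a point): Round dial unit, standing loose on one half of the short unit: a dark blue cylinder 50 mm in diameter and 40 mm high, with a 22 mm wide knob standing 10 mm above its top. The point is half-way up the cylinder, 20 mm above its underside; z up. About 0.14 kg. It stands side by side with the square unit, about 16 mm apart along the short unit's y, so the fingers fit only along the short unit's x (both long sides are free).
- square_mid (a point): Square socket unit, standing loose on the other half of the short unit: a dark blue block 50 by 50 mm and 40 mm high, with two 11 mm wide metal sockets standing 10 mm above its top. The point is half-way up the block, 20 mm above its underside; x and y are square to its sides (x across the short unit), z up. About 0.14 kg. Quarter turns make no difference.
- cradle_long_floor (a point): Fixed white foam cradle, 15 mm high, on the table; its dark recess floor is 8 mm above the table and the rim stands 7 mm above that floor. Outside 102 (x) by 210 mm (y), recess 78 (x) by 186 mm (y), for the long unit. The point is the centre of the recess floor; z up.
- cradle_short_floor (a point): Fixed white foam cradle, 15 mm high, on the table; its dark recess floor is 8 mm above the table and the rim stands 7 mm above that floor. Outside 94 (x) by 170 mm (y), recess 70 (x) by 146 mm (y), for the short unit. The point is the centre of the recess floor; z up.
- cradle_round_floor (a point): Fixed white foam cradle, 15 mm high, on the table; its dark recess floor is 8 mm above the table and the rim stands 7 mm above that floor. Outside 92 mm square, round recess 66 mm in diameter, for the round unit. The point is the centre of the recess floor; z up.
- cradle_square_floor (a point): Fixed white foam cradle, 15 mm high, on the table; its dark recess floor is 8 mm above the table and the rim stands 7 mm above that floor. Outside 92 mm square, recess 66 mm square with sides along its x and y, for the square unit. The point is the centre of the recess floor; z up.
- bottle_mid (a point): Small amber glass bottle standing loose among the cradles, 36 mm in diameter, 75 mm high; to be left standing where it is. The point is half-way up on its axis; z up.
Not all that is in view belongs to the job. What is shaped like the part that bears long_mid but red is not meant.

How it is judged:
By the outcome, as a careful person would: the job done as asked, in the order asked, and still so for the second after the job is handed in, with the robot touching nothing.
It also fails if it takes over 115 s, if anything falls off the work surface, if the arm or the gripper's body presses on something with over 40 N, if the wrist force passes 120 N, or if a joint passes its speed limit or range.

## Working session

There is one attempt and no reset: what is moved stays moved. The work goes in short steps, Python scripts to look and compute and a shell command to move; the robot and the scene stay as the last step left them, time stands still between calls to the robot, and variables do not carry over. Pictures are saved under pics/ and viewed, and the job is handed in when it is done.

```bash
ls; mkdir -p pics
python3 - <<'E'
from bench import ctrl
import cv2
s=ctrl.get_state();print(s, ctrl.tip_reach)
for n in ("top","side","wrist"):
    print(n,ctrl.camera_model(n))
    cv2.imwrite(f"pics/{n}0.png",ctrl.get_image(n)[:,:,::-1])
E
```

```text
pics
{'time': 0.0, 'joint_positions': array([-1.27490935,  0.32181507, -0.07009531,  1.45166991,  0.02260553,
        1.37076966, -0.0568715 ]), 'qd': array([-0.00115778, -0.00080304, -0.00025873, -0.00037073,  0.00022792,
       -0.00035775, -0.00024567]), 'joint_torque': array([ 5.89185788e-05, -4.91295683e+01, -4.03866330e-01, -3.12540150e+01,
       -6.39580702e-02,  4.33164428e-02,  1.60900249e-04]), 'position': array([0.18064549, 0.62385629, 0.23546926]), 'tool_rot': array([-4.41034580e-01, -3.11031309e+00,  2.93327072e-03]), 'ft_force': array([ 0.0565381 , -0.27179088,  1.20550989]), 'torque': array([ 0.03107382, -0.01890367,  0.04783526]), 'grip_width': 0.9993287914515601} 0.014
top {'mtx': array([[436.74055407,   0.        , 330.58760602],
       [  0.        , 436.74055407, 195.88480634],
       [  0.        ,   0.        ,   1.        ]]), 'xyz': array([0.35398195, 0.00150184, 1.16250951]), 'orientation': array([ 0.09668426, -0.08032382, -1.54103185])}
side {'mtx': array([[382.67949094,   0.        , 323.18585917],
       [  0.        , 382.67949094, 199.96986631],
       [  0.        ,   0.        ,   1.        ]]), 'xyz': array([ 0.22237911, -0.81692746,  0.54204032]), 'orientation': array([ 1.07921911, -0.17683662, -0.24647406])}
wrist {'mtx': array([[284.02780942,   0.        , 316.56324612],
       [  0.        , 284.02780942, 193.77595959],
       [  0.        ,   0.        ,   1.        ]]), 'xyz': array([0.10616259, 0.64703973, 0.38462599]), 'orientation': array([-0.24740598, -0.18434174,  1.28064023])}
```

View pics/top0.png

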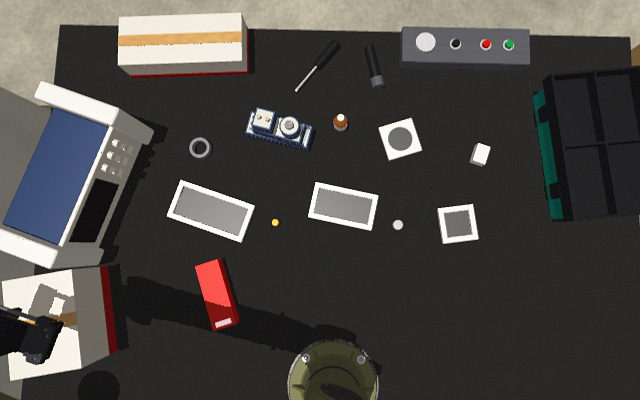

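View pics/side0.png

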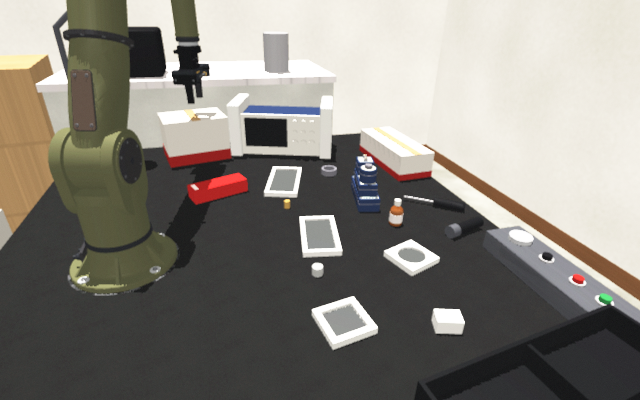

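View pics/wrist0.png

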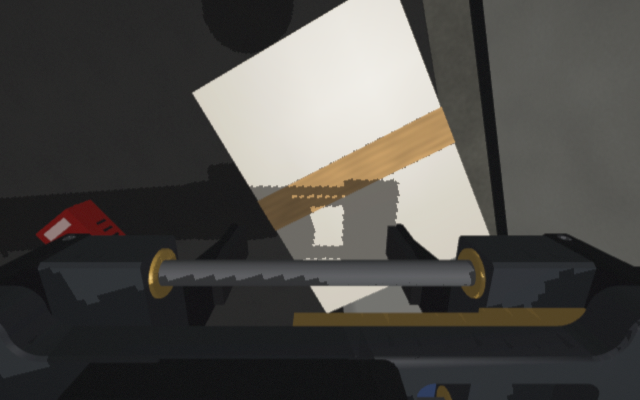

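The top view shows the stack at about (280,128), the bottle at (341,122), the round cradle at (400,139), the square cradle at (458,224), the long cradle at (210,210) and the short cradle at (343,206). The red decoy is at (217,294). Next I'll fit the cradle outlines and zoom in on the stack.

```bash
cat > h.py <<'E'
import numpy as np, cv2
from bench import ctrl
from scipy.spatial.transform import Rotation as R
def cam(n): 
    m=ctrl.camera_model(n); return m['mtx'],np.array(m['xyz']),R.from_rotvec(m['orientation'])
def proj(P,c):
    K,t,r=c; q=r.inv().apply(np.atleast_2d(P)-t)*[1,-1,-1]
    p=q@K.T; return p[:,:2]/p[:,2:]
def ray(uv,z,c):
    K,t,r=c; uv=np.atleast_2d(np.array(uv,float)); 
    d=np.c_[uv,np.ones(len(uv))]@np.linalg.inv(K).T*[1,-1,-1]; d=r.apply(d)
    return t+d*((z-t[2])/d[:,2])[:,None]
def rect(img,c,box,z,thr=200):
    x0,y0,x1,y1=box; g=img[y0:y1,x0:x1].min(2); m=(g>thr).astype(np.uint8)
    cs,_=cv2.findContours(m,cv2.RETR_EXTERNAL,cv2.CHAIN_APPROX_NONE)
    k=max(cs,key=cv2.contourArea)[:,0]+[x0,y0]
    w=ray(k,z,c)[:,:2]; (cx,cy),(a,b),th=cv2.minAreaRect((w*1000).astype(np.float32))
    return cx,cy,a,b,th
E
python3 - <<'E'
from h import *
print({k:type(v) for k,v in ctrl.camera_model('top').items()})
c=cam('top'); img=cv2.imread('pics/top0.png')
for n,b in dict(long=(155,170,265,250),short=(300,175,388,238),round=(370,110,430,168),square=(430,198,486,250)).items():
    print(n,np.round(rect(img,c,b,0.015),1), np.round(rect(img,c,b,0.015,150),1))
cv2.imwrite('pics/z1.png',cv2.resize(img[90:165,235:360],None,fx=6,fy=6,interpolation=cv2.INTER_CUBIC))
s=cv2.imread('pics/side0.png');cv2.imwrite('pics/z2.png',cv2.resize(s[140:240,335:415],None,fx=6,fy=6,interpolation=cv2.INTER_CUBIC))
E
```

```text
{'mtx': <class 'numpy.ndarray'>, 'xyz': <class 'numpy.ndarray'>, 'orientation': <class 'numpy.ndarray'>}
long [437.2 332.4 210.3 103.4  72.4] [436.6 332.3 211.7 104.3  72.5]
short [459.2 -17.2 170.   95.3  79.2] [458.9 -17.3 170.2  96.4  79.4]
round [ 644.3 -165.2   92.6   91.4   18.5] [ 644.2 -165.2   93.4   93.1   18.5]
square [ 421.6 -319.3   91.7   91.8    9. ] [ 421.1 -319.5   93.    93.3    8.9]
```

View pics/z1.png

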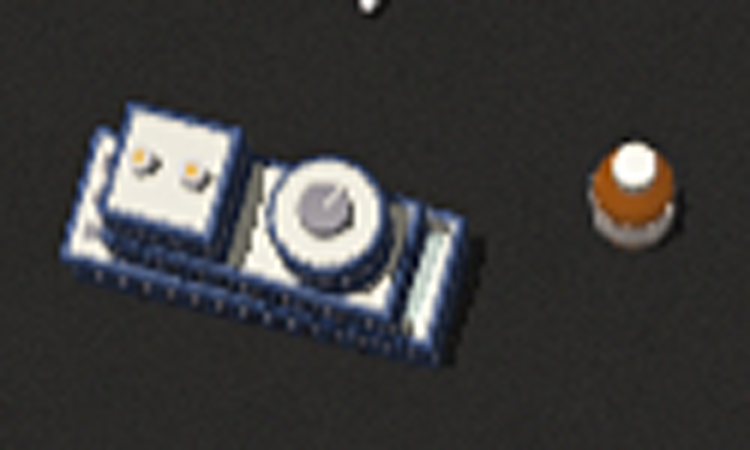

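View pics/z2.png

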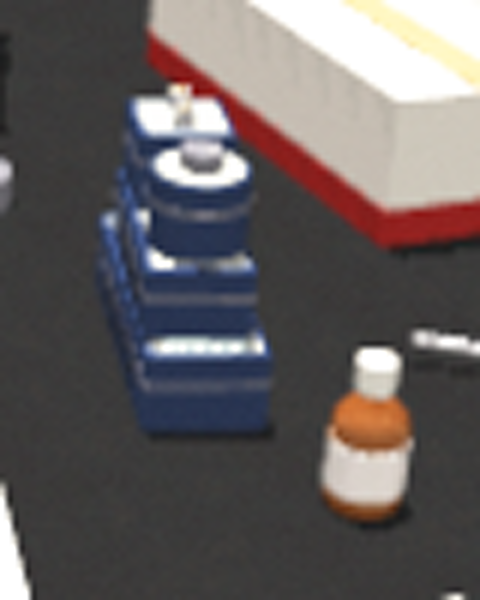

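```bash
cat >> h.py <<'E'
def tool():
    s=ctrl.get_state(); return np.array(s['position']),R.from_rotvec(s['tool_rot'])
def Rdown(deg):  # tool y at world angle deg, z down
    a=np.radians(deg); y=np.array([np.cos(a),np.sin(a),0]); z=np.array([0,0,-1.]); x=np.cross(y,z)
    return R.from_matrix(np.c_[x,y,z])
def go(p,deg,p0=None,r0=None):
    P,r=tool()
    T=Rdown(deg)
    d=r.inv().apply(np.array(p)-P)*1000; w=(r.inv()*T).as_rotvec()
    yv=r.apply([0,1,0]); 
    print('now',np.round(P*1000,1),'yaw',round(float(np.degrees(np.arctan2(yv[1],yv[0]))),2),'zax',np.round(r.apply([0,0,1]),4),'shift',np.round(d,1),'turn',np.round(w,4))
E
python3 - <<'E'
from h import *
P,r=tool(); K,t,cr=cam('wrist'); rel=r.inv()
print('camrel',rel.apply(t-P),'fwd',rel.apply(cr.apply([0,0,-1])),'right',rel.apply(cr.apply([1,0,0])))
c=cam('top')
f=lambda x,y:(235+(x+.5)/6-.5,90+(y+.5)/6-.5)
print('round',ray(f(327,207),.12,c),'sq',ray(f(172,170),.12,c))
print('bottle cap',ray(f(635,163),.073,c))
print('long corners', ray([f(62,258),f(432,358),f(468,215),f(102,128)],.042,c)[:,:2])
go([.67,.02,.30],-15)
E
```

```text
camrel [ 0.07797965  0.00125227 -0.14908766] fwd [-2.83654888e-01  6.54441789e-04  9.58926210e-01] right [ 8.80514467e-04  9.99999523e-01 -4.22012915e-04]
round [[0.6464745  0.12081171 0.12      ]] sq [[0.66034801 0.18489703 0.12      ]]
bottle cap [[ 0.68234347 -0.00470283  0.073     ]]
long corners [[0.64242708 0.24507387]
 [0.60208807 0.08129781]
 [0.66636872 0.06772121]
 [0.70147709 0.23038515]]
now [180.7 624.  235.7] yaw 73.85 zax [-3.0e-04 -1.5e-03 -1.0e+00] shift [-638.  -444.2  -63.6] turn [-1.1000e-03  1.2000e-03  1.5508e+00]
```

```bash
python3 -m handwheel '[[-50,-30,-64,0,0,0.17,-1],[-100,-63,-64,0,0,0.34,-1],[-150,-94,-64,0,0,0.51,-1],[-200,-126,-64,0,0,0.68,-1],[-250,-157,-64,0,0,0.85,-1],[-300,-190,-64,0,0,1.02,-1],[-350,-221,-64,0,0,1.19,-1],[-400,-252,-64,0,0,1.36,-1],[-450,-284,-64,0,0,1.516,-1],[-500,-315,-64,0,0,1.516,-1],[-550,-347,-64,0,0,1.516,-1],[-590,-375,-64,0,0,1.516,-1]]' 20
python3 - <<'E'
from h import *
go([.643,.10,.30],-13)
E
```

```text
time: 1.65
position: [0.6443, 0.0979, 0.3002]
tool_rot: [2.459, 1.954, -0.001]
ft_force: [-0.1, 1.1, 0.3]
grip_width: 1.001
now [644.3  97.9 300.2] yaw -13.06 zax [-2.e-04 -6.e-04 -1.e+00] shift [ 1.7 -1.8  0.2] turn [-0.0001  0.0007 -0.0011]
```

```bash
python3 -m handwheel '[[0,0,0,0,0,0,-1],[0,0,0,0,0,0,-1]]'
python3 - <<'E'
from h import *
import pickle
c=cam('wrist'); img=ctrl.get_image('wrist')[:,:,::-1]
cv2.imwrite('pics/w1.png',img); pickle.dump((c[0],c[1],c[2].as_quat()),open('w1.pkl','wb'))
img=ctrl.get_image('top')[:,:,::-1]; cv2.imwrite('pics/top1.png',img)
go([.643,.10,.30],-13)
E
```

```text
time: 1.9
position: [0.6429, 0.1008, 0.3]
tool_rot: [-2.457, -1.955, 0.001]
ft_force: [-0.6, 0.5, 0.1]
grip_width: 0.997
now [642.5 102.1 300.4] yaw -12.85 zax [-6.0e-04  1.2e-03 -1.0e+00] shift [-2.   0.9  0.4] turn [-0.0009 -0.001   0.0027]
```

View pics/w1.png

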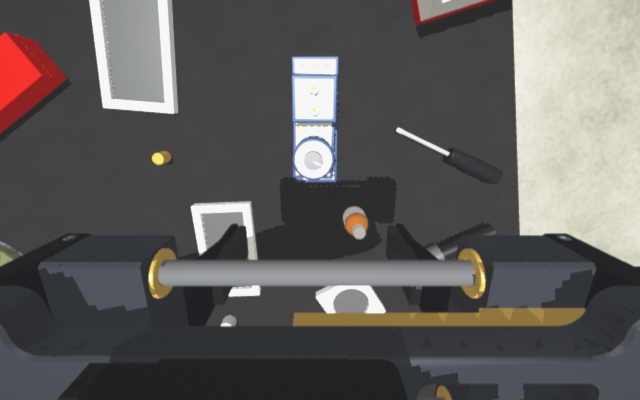

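The wrist view shows the stack upright in the image: round unit centred at (313,159), square unit at about (314,98), bottle at (355,222). I'll zoom in on it.

Run:
```python
from h import *
im=cv2.imread('pics/w1.png')[45:195,270:365]
cv2.imwrite('pics/z3.png',cv2.resize(im,None,fx=4,fy=4,interpolation=cv2.INTER_CUBIC)[:600])
```

```text
(no output)
```

View pics/z3.png

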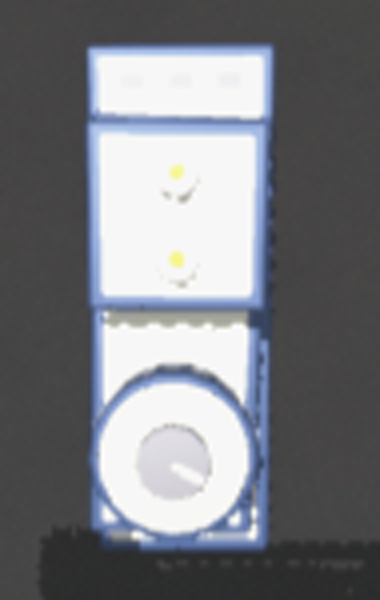

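```bash
cat >> h.py <<'E'
import pickle
def loadcam(f):
    a,b,q=pickle.load(open(f,'rb')); return a,b,R.from_quat(q)
E
python3 - <<'E'
from h import *
c=loadcam('w1.pkl'); ct=cam('top')
f=lambda L:[(270+(x+.5)/4-.5,45+(y+.5)/4-.5) for x,y in L]
def q(L,z):
    w=ray(f(L),z,c)[:,:2]*1000; print(np.round(w.mean(0),1),'sides',np.round(np.linalg.norm(w-np.roll(w,-1,0),axis=1),1),'ang',[round(float(np.degrees(np.arctan2(*(w[(i+1)%4]-w[i])[::-1]))),1) for i in range(4)])
q([(90,121),(268,121),(262,307),(91,305)],.12)
q([(88,47),(273,47),(268,549),(90,549)],.042)
q([(95,310),(253,310),(250,531),(96,531)],.08)
w=ray(f([(176,456),(93,456),(258,456),(176,372),(176,538)]),.12,c)*1000; print(np.round(w[:,:2],1))
# bottle, cradles in wrist
print(np.round(ray([(359,231)],.075,c)*1000,1))
E
```

```text
[660.5 190.4] sides [47.9 48.5 48.  48. ] ang [-12.9, -103.8, 166.4, 76.0]
[653.8 161.8] sides [ 60.5 169.   65.7 169.1] ang [-12.9, -102.3, 167.1, 75.9]
[644.6 129.9] sides [49.8 71.4 51.3 71.4] ang [-12.9, -102.8, 167.1, 76.0]
[[644.9 125.8]
 [621.4 131.2]
 [668.2 120.4]
 [650.4 149.2]
 [639.4 101.9]]
[[682.3   2.9  75. ]]
```

Run:
```python
from h import *
P,r=tool();c=cam('wrist'); img=ctrl.get_image('wrist')[:,:,::-1]; c2=cam('wrist')
o=loadcam('w1.pkl'); print(c[1],c2[1],o[1],(c[2].inv()*o[2]).as_rotvec(), ctrl.get_state()['position'],ctrl.get_state()['qd'].round(3))
cv2.imwrite('pics/w2.png',img); pickle.dump((c[0],c[1],c[2].as_quat()),open('w2.pkl','wb'))
print(cv2.absdiff(img,cv2.imread('pics/w1.png')).max(2)[50:190,280:350].mean())
cv2.imwrite('pics/z4.png',cv2.resize(img[0:240,80:400],None,fx=2.5,fy=2.5,interpolation=cv2.INTER_CUBIC))
s=cv2.imread('pics/side0.png')
cv2.imwrite('pics/z5.png',cv2.resize(s[140:340,260:460],None,fx=3,fy=3,interpolation=cv2.INTER_CUBIC))
```

```text
[0.66021243 0.17915687 0.44955063] [0.66016985 0.17918693 0.44971111] [0.6607868  0.17784873 0.44911545] [-0.00061099  0.00108721 -0.00222874] [0.64256936 0.10218043 0.30056545] [-0.003 -0.002  0.005 -0.003  0.002  0.001 -0.001]
11.714795918367347
```

View pics/z4.png

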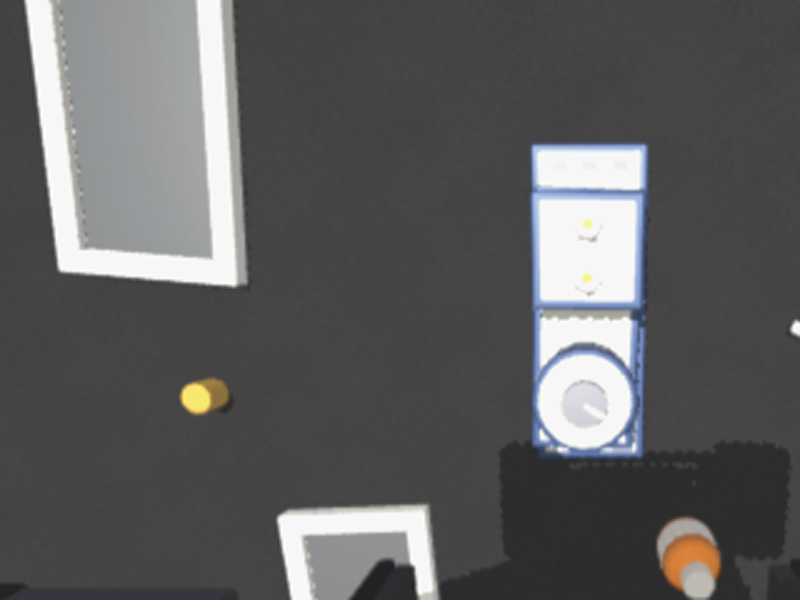

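View pics/z5.png

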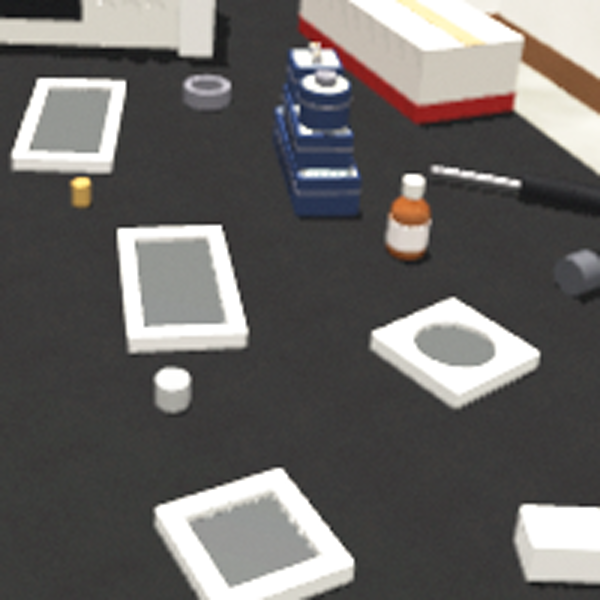

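View pics/top1.png

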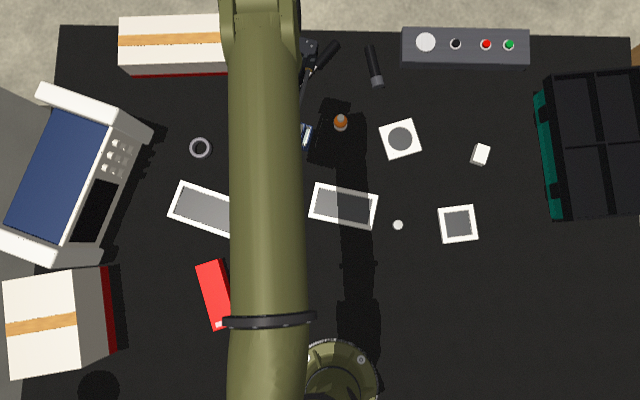

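Run:
```python
from h import *
c=loadcam('w2.pkl'); t=cam('top'); s=cam('side')
f=lambda L:[(80+(x+.5)/2.5-.5,(y+.5)/2.5-.5) for x,y in L]
g=lambda L:[(260+(x+.5)/3-.5,140+(y+.5)/3-.5) for x,y in L]
print('wrist cradle corners: shortTL,TR, longBR', np.round(ray(f([(281,513),(428,506),(239,284)]),.015,c)*1000,1)[:,:2])
def corners(cx,cy,a,b,th): return cv2.boxPoints(((cx,cy),(a,b),th))
print('top short',np.round(corners(459.2,-17.2,170,94,79.2),1),'long',np.round(corners(437.2,332.4,210,102,72.4),1))
print('wrist sq', np.round(ray(f([(533,192),(645,192),(640,307),(534,306)]),.12,c).mean(0)*1000,1), 'round', np.round(ray(f([(586,399)]),.12,c)*1000,1))
print('side short corners', np.round(ray(g([(117,228),(222,225),(247,340),(128,345)]),.015,s)*1000,1)[:,:2])
print('side round unit', np.round(ray(g([(326,86)]),.12,s)*1000,1),'sq',np.round(ray(g([(316,58)]),.12,s)*1000,1))
print('side long corners', np.round(ray(g([(299,183),(357,177)]),.042,s)*1000,1), 'side cap bottle',np.round(ray(g([(413,180)]),.075,s)*1000,1))
```

```text
wrist cradle corners: shortTL,TR, longBR [[431.6  80.8]
 [525.5  64.3]
 [456.1 221.1]]
top short [[ 397.1  -91.9]
 [ 489.4 -109.5]
 [ 521.3   57.5]
 [ 429.    75.1]] long [[356.8 247.7]
 [454.1 216.9]
 [517.6 417.1]
 [420.3 447.9]]
wrist sq [660.6 190.3 120. ] round [[645.  126.2 120. ]]
side short corners [[ 428.7   76.2]
 [ 524.1   57.8]
 [ 487.1 -120.7]
 [ 395.2 -103.5]]
side round unit [[642.2 113.2 120. ]] sq [[660.3 183.4 120. ]]
side long corners [[603.8  71.1  42. ]
 [662.4  69.2  42. ]] side cap bottle [[679.7  -6.8  75. ]]
```

Run:
```python
from h import *
P,r=tool(); s=cam('side'); img=ctrl.get_image('side')[:,:,::-1].copy()
pts=[P+r.apply(v) for v in ([0,0,0.014],[0,.0435,.014],[0,-.0435,.014],[0,.0585,.014],[0,-.0585,.014])]
uv=proj(pts,s); print(uv.round(1))
x0,y0=int(uv[0,0])-50,int(uv[0,1])-60
big=cv2.resize(img[y0:y0+100,x0:x0+100],None,fx=6,fy=6,interpolation=cv2.INTER_CUBIC)
for u in uv: cv2.circle(big,tuple(((u-[x0,y0]+.5)*6-.5).astype(int).tolist()),4,(0,255,0),-1)
cv2.imwrite('pics/s1.png',big)
```

```text
[[374.9 111.4]
 [391.2 111.5]
 [358.6 111.2]
 [396.8 111.5]
 [352.9 111.2]]
```

View pics/s1.png

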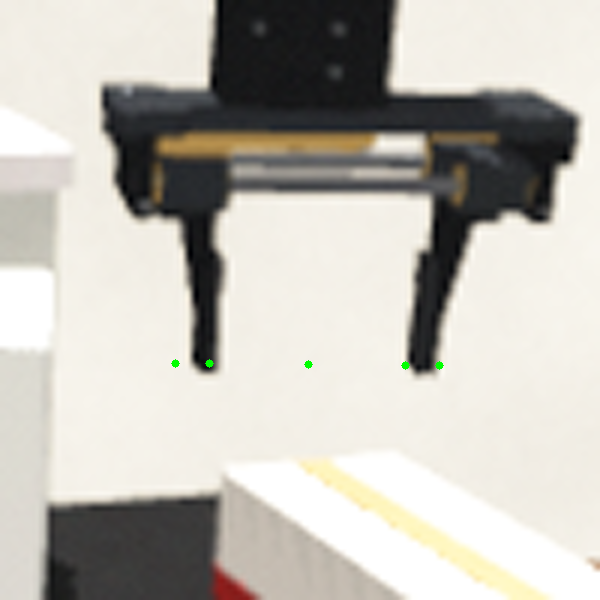

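Run:
```python
from h import *
go([.645,.124,.16],-13)
```

```text
now [642.6 102.  300.7] yaw -12.84 zax [-1.e-04  1.e-03 -1.e+00] shift [ 21.8  -2.5 140.7] turn [-0.0003 -0.0009  0.0027]
```

```bash
python3 -m handwheel '[[22,-2.5,45,0,0,0.003,-1],[22,-2.5,95,0,0,0.003,-1],[22,-2.5,141,0,0,0.003,-1],[22,-2.5,141,0,0,0.003,-1],[22,-2.5,141,0,0,0.003,-1]]'
python3 - <<'E'
from h import *
P,r=tool(); s=cam('side'); img=ctrl.get_image('side')[:,:,::-1].copy()
uv=proj([P+r.apply([0,0,0.014])],s)[0]; x0,y0=340,110
big=cv2.resize(img[y0:y0+100,x0:x0+100],None,fx=6,fy=6,interpolation=cv2.INTER_CUBIC)
cv2.circle(big,tuple(((uv-[x0,y0]+.5)*6-.5).astype(int).tolist()),3,(0,255,0),-1)
cv2.imwrite('pics/s2.png',big)
c=cam('wrist'); cv2.imwrite('pics/w3.png',ctrl.get_image('wrist')[:,:,::-1]);pickle.dump((c[0],c[1],c[2].as_quat()),open('w3.pkl','wb'))
go([.645,.124,.104],-13)
E
```

```text
time: 2.72
position: [0.6468, 0.1228, 0.1618]
tool_rot: [2.46, 1.952, 0.004]
ft_force: [0.5, 0.0, 0.8]
grip_width: 1.001
now [647.4 122.5 162.7] yaw -13.16 zax [ 0.0047  0.0014 -1.    ] shift [ 0.8 -2.9 58.7] turn [ 0.0042 -0.0024 -0.0028]
```

View pics/s2.png

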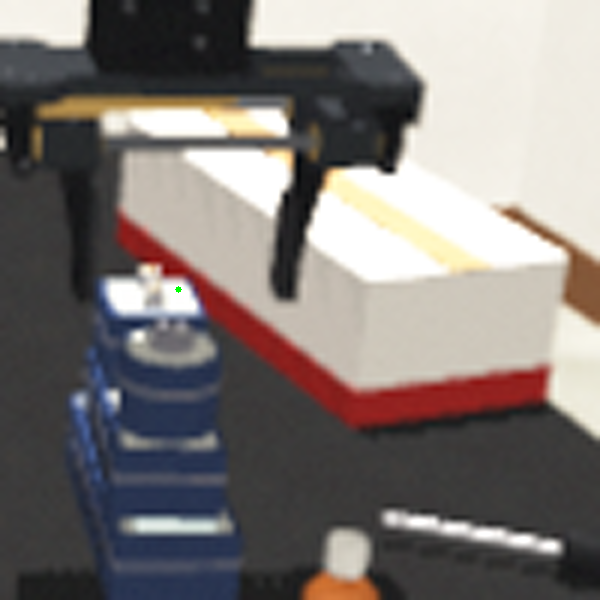

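View pics/w3.png

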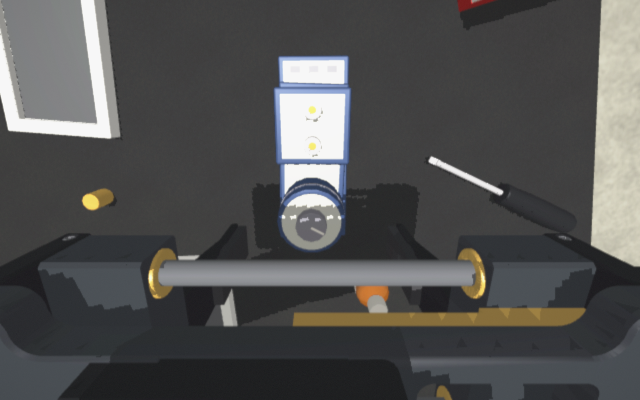

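Run:
```python
from h import *
s=cam('side'); c=loadcam('w3.pkl')
g=lambda x,y:(260+(x+.5)/3-.5,140+(y+.5)/3-.5)
for n,p,z in [('round',g(326,86),.12),('sq',g(316,58),.12),('longc1',g(299,183),.042),('short cr',g(117,228),.015)]:
    print(n,np.round(ray([p],z,s)*1000,1),np.round(ray([np.array(p)-[.9,.8]],z,s)*1000,1),np.round(ray([np.array(p)-[.9,1.3]],z,s)*1000,1))
print('wrist round',np.round(ray([(312,219)],.12,c)*1000,1),'sq',np.round(ray([(313,125)],.12,c)*1000,1))
```

```text
round [[642.2 113.2 120. ]] [[641.9 119.3 120. ]] [[643.3 122.8 120. ]]
sq [[660.3 183.4 120. ]] [[660.2 190.2 120. ]] [[661.7 194.1 120. ]]
longc1 [[603.8  71.1  42. ]] [[603.1  76.4  42. ]] [[604.2  79.2  42. ]]
short cr [[428.7  76.2  15. ]] [[427.3  81.2  15. ]] [[427.9  83.9  15. ]]
wrist round [[645.1 126.9 120. ]] sq [[661.  191.1 120. ]]
```

```bash
python3 -m handwheel '[[3,-2,25,0.003,0,0,-1],[3,-2,50,0.003,0,0,-1],[3,-2,58,0.003,0,0,-1],[3,-2,58,0.003,0,0,-1]]' 15
python3 - <<'E'
from h import *
go([.645,.126,.104],-13)
E
```

```text
time: 3.32
position: [0.6451, 0.1255, 0.1026]
tool_rot: [-2.46, -1.951, 0.001]
ft_force: [0.1, -0.7, 0.2]
grip_width: 0.997
now [645.1 125.5 102.6] yaw -13.18 zax [-0.0017  0.001  -1.    ] shift [ 0.4 -0.2 -1.4] turn [-0.0019 -0.0006 -0.0031]
```

```bash
python3 -m handwheel '[[0,0,-1,0,0,0,1],[0,0,-1,0,0,0,1],[0,0,-1,0,0,0,1],[0,0,-1,0,0,0,1],[0,0,-1,0,0,0,1],[0,0,-1,0,0,0,1]]' 12
python3 - <<'E'
from h import *
img=ctrl.get_image('side')[:,:,::-1].copy()
cv2.imwrite('pics/s3.png',cv2.resize(img[110:210,340:440],None,fx=6,fy=6,interpolation=cv2.INTER_CUBIC))
go([.645,.126,.104],-13)
E
```

```text
time: 4.08
position: [0.6445, 0.1255, 0.1027]
tool_rot: [-2.46, -1.95, 0.003]
ft_force: [0.0, 0.1, 1.2]
grip_width: 0.565
now [644.5 125.5 102.7] yaw -13.17 zax [-2.9e-03  8.0e-04 -1.0e+00] shift [ 0.6  0.4 -1.3] turn [-0.003  -0.0001 -0.003 ]
```

View pics/s3.png

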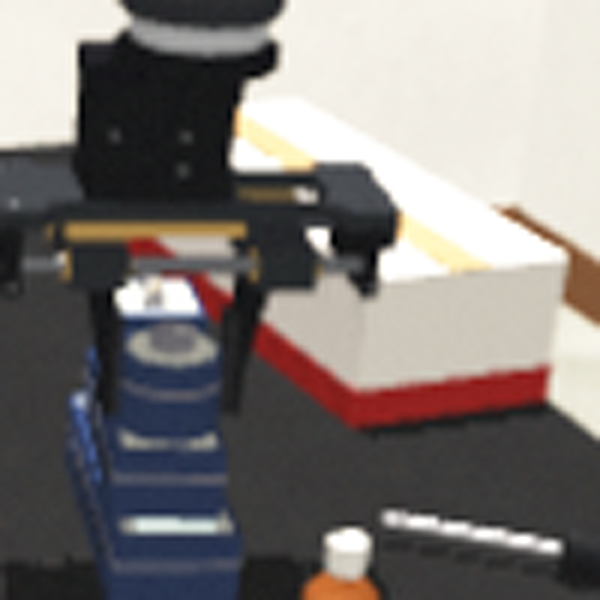

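```bash
python3 -m handwheel '[[0,0,-12,0,0,0,1],[0,0,-40,0,0,0,1],[0,0,-80,0,0,0,1],[-20,5,-100,0,0,0,1],[-60,14,-100,0,0,0,1],[-110,26,-100,0,0,0,1],[-160,38,-100,0,0,0,1],[-210,50,-100,0,0,0,1],[-255,61,-100,0,0,0,1],[-277,66,-100,0,0,0,1],[-277,66,-100,0,0,0,1],[-277,66,-100,0,0,0,1]]'
python3 - <<'E'
from h import *
c=cam('wrist'); img=ctrl.get_image('wrist')[:,:,::-1]; cv2.imwrite('pics/w4.png',img);pickle.dump((c[0],c[1],c[2].as_quat()),open('w4.pkl','wb'))
cv2.imwrite('pics/s4.png',ctrl.get_image('side')[:,:,::-1])
cv2.imwrite('pics/t4.png',ctrl.get_image('top')[:,:,::-1])
go([.646,-.1595,.0307],-13)
E
```

```text
time: 5.62
position: [0.6458, -0.1582, 0.2021]
tool_rot: [-2.458, -1.951, 0.002]
ft_force: [-0.7, 0.5, -1.2]
grip_width: 0.565
now [ 646.2 -157.3  202.2] yaw -13.01 zax [-0.0031  0.0016 -1.    ] shift [ -2.4   0.9 171.5] turn [-0.0034 -0.0009 -0.0002]
```

View pics/w4.png

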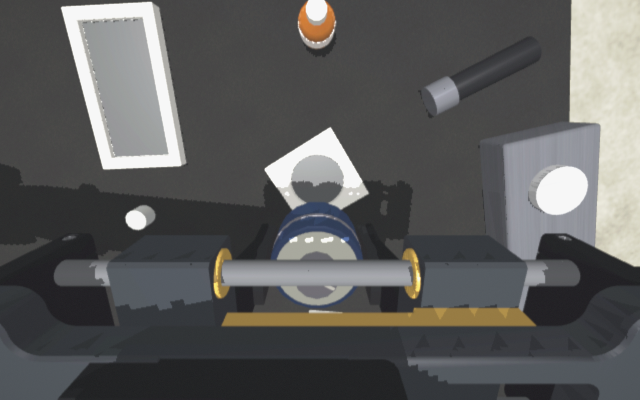

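View pics/s4.png

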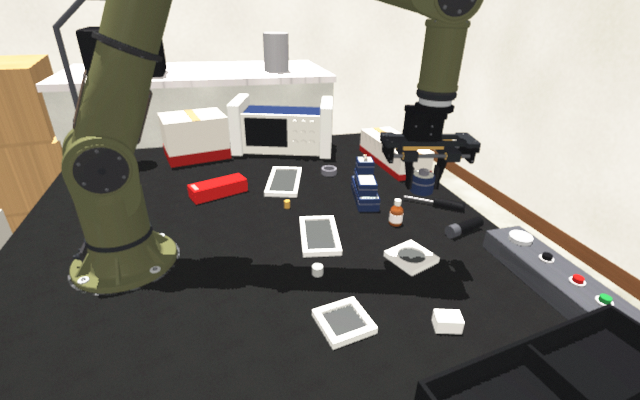

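View pics/t4.png

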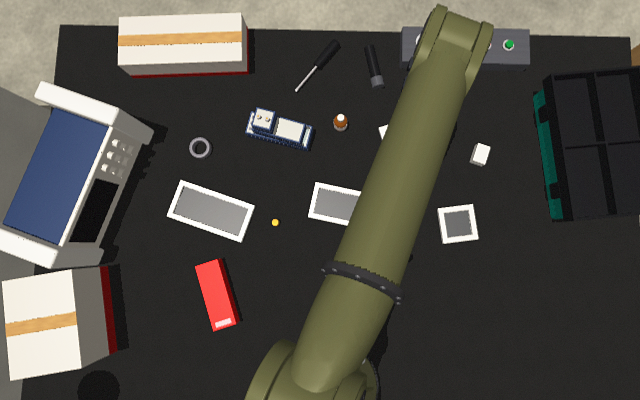

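Run:
```python
from h import *
c=loadcam('w4.pkl')
img=cv2.imread('pics/w4.png')
w=ray([(331,128),(265,169),(368,190)],.015,c)[:,:2]*1000; print(w.round(1),'centre',(w[1]+w[2])/2, np.linalg.norm(w[1]-w[2])/2**.5)
cv2.imwrite('pics/z6.png',cv2.resize(img[115:225,250:390],None,fx=5,fy=5,interpolation=cv2.INTER_CUBIC))
t=cam('top'); print('panel near edge', ray([(402,66),(402,30)],.05,t),ray([(402,66)],.0,t),'bottle',ray([(316,5)],.075,c))
print('short cradle corners wrist', ray([(64,8),(155,3),(184,163),(104,168)],.015,c)[:,:2].round(4))
```

```text
[[ 674.8 -104.1]
 [ 587.2 -133.2]
 [ 703.3 -186.9]] centre [ 645.27076205 -160.05542331] 90.45928366668788
panel near edge [[ 0.83161885 -0.164343    0.05      ]
 [ 0.93195811 -0.16333851  0.05      ]] [[ 0.85308549 -0.17179664  0.        ]] bottle [[0.6821689  0.00231605 0.075     ]]
short cradle corners wrist [[ 0.4308  0.0773]
 [ 0.5247  0.0601]
 [ 0.4947 -0.1042]
 [ 0.3984 -0.0882]]
```

View pics/z6.png

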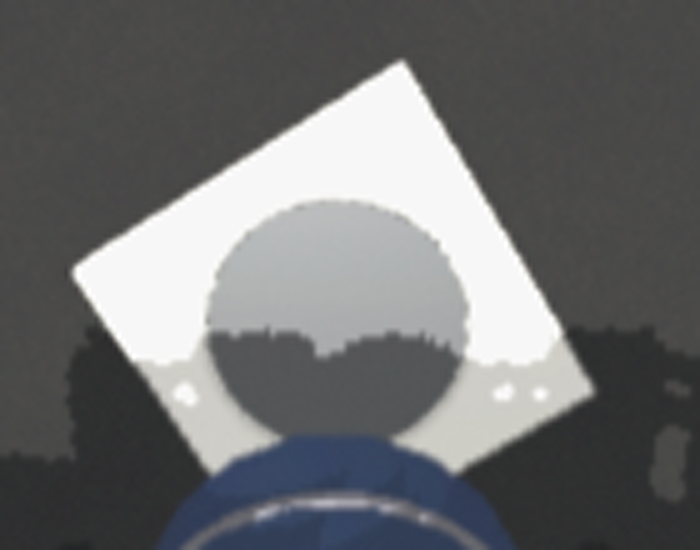

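```bash
python3 -m handwheel '[[-2,0.7,45,0,0,0,1],[-2,0.7,90,0,0,0,1],[-2,0.7,130,0,0,0,1],[-2,0.7,155,0,0,0,1],[-2,0.7,163,0,0,0,1],[-2,0.7,166,0,0,0,1],[-2,0.7,167,0,0,0,1],[-2,0.7,167,0,0,0,1]]'
python3 - <<'E'
from h import *
go([.6455,-.1595,.0307],-13); print(ctrl.get_state()['ft_force'])
E
```

```text
time: 6.78
position: [0.6464, -0.1614, 0.0365]
tool_rot: [-2.461, -1.951, 0.001]
ft_force: [0.3, -0.5, -1.8]
grip_width: 0.571
now [ 646.4 -161.4   36.5] yaw -13.17 zax [-1.e-03  6.e-04 -1.e+00] shift [ 1.7 -1.3  5.8] turn [-0.0011 -0.0003 -0.003 ]
[ 0.25594148 -0.50587669 -1.80200577]
```

```bash
python3 -m handwheel '[[1,-0.5,2,0,0,0,1],[1,-0.5,3.5,0,0,0,1],[1,-0.5,4.5,0,0,0,1],[1,-0.5,5.5,0,0,0,1],[1,-0.5,5.5,0,0,0,1]]'
python3 - <<'E'
from h import *
go([.6455,-.1595,.0307],-13); print(ctrl.get_state()['ft_force'])
cv2.imwrite('pics/s5.png',cv2.resize(ctrl.get_image('side')[150:290,350:490,::-1],None,fx=4,fy=4,interpolation=cv2.INTER_CUBIC))
E
```

```text
time: 7.4
position: [0.6453, -0.1602, 0.0306]
tool_rot: [-2.459, -1.95, 0.002]
ft_force: [-2.5, 0.7, 5.7]
grip_width: 0.57
now [ 645.3 -160.2   30.6] yaw -13.18 zax [-0.003   0.0012 -1.    ] shift [ 0.7 -0.  -0.1] turn [-0.0032 -0.0005 -0.0031]
[-2.52660615  0.65642348  5.74451101]
```

View pics/s5.png

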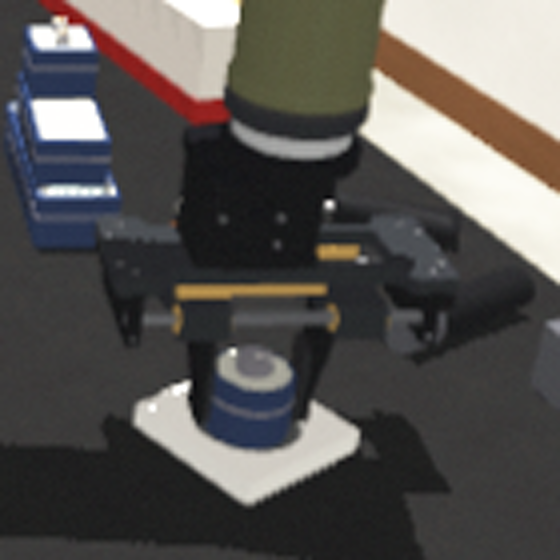

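```bash
python3 -m handwheel '[[0,0,0,0,0,0,-1],[0,0,0,0,0,0,-1],[0,0,0,0,0,0,-1],[0,0,0,0,0,0,-1],[0,0,-10,0,0,0,-1],[0,0,-40,0,0,0,-1],[0,0,-90,0,0,0,-1],[0,0,-140,0,0,0,-1],[0,0,-180,0,0,0,-1],[0,0,-180,0,0,0,-1]]'
python3 - <<'E'
from h import *
print(ctrl.get_state()['grip_width'])
c=cam('wrist'); img=ctrl.get_image('wrist')[:,:,::-1]; cv2.imwrite('pics/w5.png',img)
cv2.imwrite('pics/s6.png',cv2.resize(ctrl.get_image('side')[150:290,350:490,::-1],None,fx=4,fy=4,interpolation=cv2.INTER_CUBIC))
go([.661,.1905,.20],-13)
E
```

```text
time: 8.7
position: [0.6481, -0.1615, 0.2151]
tool_rot: [2.459, 1.949, 0.006]
ft_force: [0.0, -0.6, 0.4]
grip_width: 1.001
1.0013471146186048
now [ 645.9 -160.4  210.4] yaw -13.18 zax [-1.9e-03  9.0e-04 -1.0e+00] shift [345.1 -65.3  10.7] turn [-0.0021 -0.0004 -0.0031]
```

View pics/s6.png

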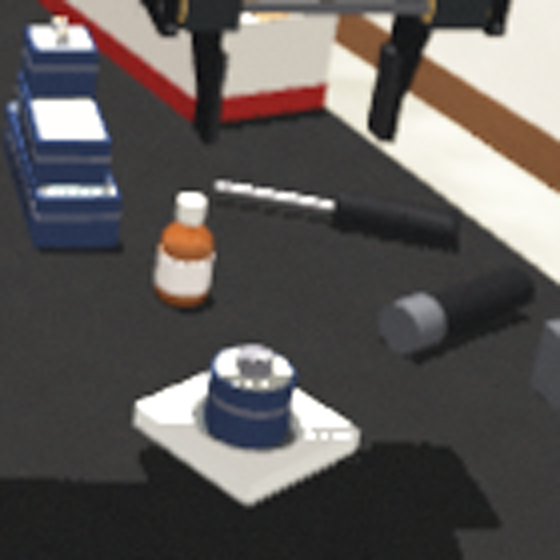

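View pics/w5.png

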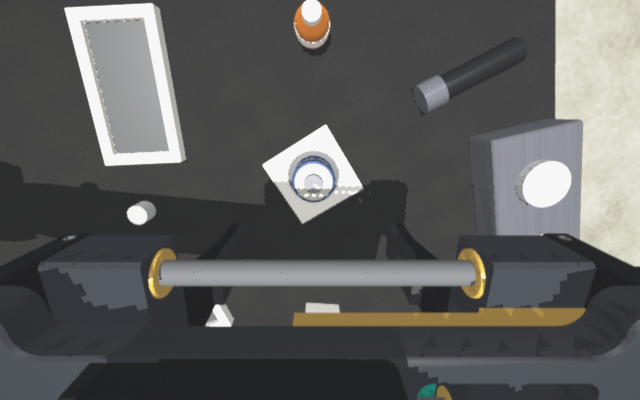

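The round unit is standing in its recess at (313,180) in the wrist view. Next is the square unit.

```bash
python3 -m handwheel '[[40,-8,0,0,0,0,-1],[95,-18,0,0,0,0,-1],[150,-28,0,0,0,0,-1],[205,-39,0,0,0,0,-1],[260,-49,0,0,0,0,-1],[315,-60,0,0,0,0,-1],[345,-65,0,0,0,0,-1],[345,-65,20,0,0,0,-1],[345,-65,45,0,0,0,-1],[345,-65,45,0,0,0,-1],[345,-65,45,0,0,0,-1]]' 12
python3 - <<'E'
from h import *
c=cam('wrist'); img=ctrl.get_image('wrist')[:,:,::-1]; cv2.imwrite('pics/w6.png',img);pickle.dump((c[0],c[1],c[2].as_quat()),open('w6.pkl','wb'))
go([.661,.1905,.104],-13)
E
```

```text
time: 10.18
position: [0.6612, 0.1889, 0.165]
tool_rot: [-2.462, -1.948, 0.004]
ft_force: [-0.2, -0.9, -0.1]
grip_width: 0.998
now [661.6 189.3 165.7] yaw -13.26 zax [-2.e-03  7.e-04 -1.e+00] shift [ 1.  -0.7 61.7] turn [-0.0021 -0.0002 -0.0045]
```

View pics/w6.png

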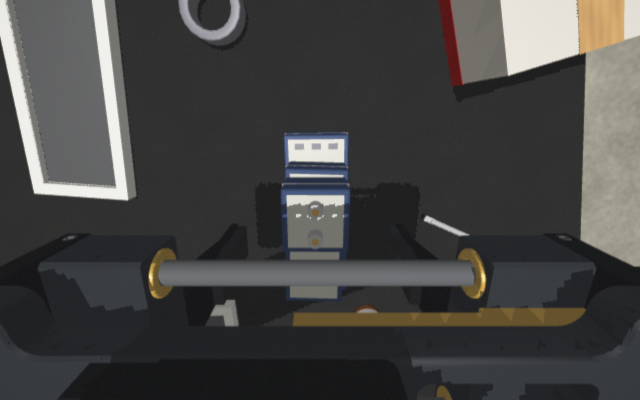

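```bash
python3 - <<'E'
from h import *
c=loadcam('w6.pkl'); w=ray([(281,185),(349,185),(345,249),(286,249)],.12,c)*1000; print(w.round(1),w.mean(0))
E
python3 -m handwheel '[[1,-0.7,25,0.002,0,-0.003,-1],[1,-0.7,50,0.002,0,-0.003,-1],[1,-0.7,61,0.002,0,-0.003,-1],[1,-0.7,61,0.002,0,-0.003,-1],[1,-0.7,61,0.002,0,-0.003,-1]]'
python3 - <<'E'
from h import *
go([.661,.1905,.104],-13)
E
```

```text
[[643.2 222.2 120. ]
 [689.9 211.3 120. ]
 [677.1 163.  120. ]
 [633.7 173.1 120. ]] [660.95539175 192.38536885 120.        ]
time: 10.85
position: [0.6614, 0.1916, 0.1056]
tool_rot: [-2.456, -1.953, 0.002]
ft_force: [0.3, 0.1, -0.3]
grip_width: 0.999
now [661.4 191.6 105.6] yaw -13.01 zax [-0.0027  0.0018 -1.    ] shift [-1.2 -0.1  1.5] turn [-0.0031 -0.0012 -0.0002]
```

```bash
python3 -m handwheel '[[0,0,1,0,0,0,-1],[0,0,1,0,0,0,1],[0,0,1,0,0,0,1],[0,0,1,0,0,0,1],[0,0,1,0,0,0,1],[0,0,1,0,0,0,1],[0,0,1,0,0,0,1]]' 12
python3 - <<'E'
from h import *
go([.661,.1905,.104],-13)
cv2.imwrite('pics/s7.png',cv2.resize(ctrl.get_image('side')[110:220,340:450,::-1],None,fx=5,fy=5,interpolation=cv2.INTER_CUBIC))
E
```

```text
time: 11.72
position: [0.6605, 0.1916, 0.103]
tool_rot: [-2.456, -1.953, 0.005]
ft_force: [-0.2, 0.4, 0.3]
grip_width: 0.574
now [660.5 191.6 103. ] yaw -13.0 zax [-0.0049  0.0012 -1.    ] shift [-0.9  0.7 -1. ] turn [-0.005  -0.     -0.0001]
```

View pics/s7.png

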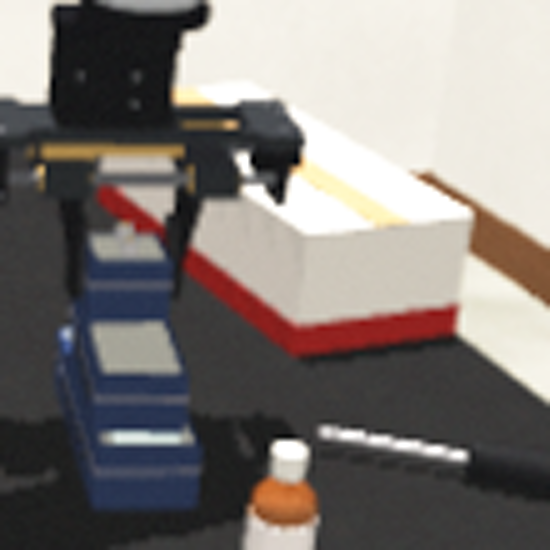

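```bash
python3 -m handwheel '[[0,0,-12,0,0,0,1],[0,0,-40,0,0,0,1],[0,0,-80,0,0,0,1],[-20,-4,-105,0,0,0,1],[-70,-15,-105,0,0,0,1],[-120,-26,-105,0,0,-0.05,1],[-175,-37,-105,0,0,-0.1,1],[-230,-49,-105,0,0,-0.17,1],[-285,-61,-105,0,0,-0.24,1],[-340,-73,-105,0,0,-0.31,1],[-395,-85,-105,0,0,-0.384,1],[-440,-94,-105,0,0,-0.384,1]]'
python3 - <<'E'
from h import *
go([.4235,-.3135,.20],9)
E
```

```text
time: 13.28
position: [0.469, -0.2186, 0.2095]
tool_rot: [-2.04, -2.385, 0.002]
ft_force: [0.7, 0.7, -2.0]
grip_width: 0.573
now [ 469.  -218.6  209.5] yaw 8.91 zax [-0.0033  0.0015 -1.    ] shift [-86.8 -59.6   9.5] turn [-0.003  -0.002  -0.0015]
```

```bash
python3 -m handwheel '[[-35,-24,0,0,0,0,1],[-70,-48,0,0,0,0,1],[-87,-59,0,0,0,0,1],[-87,-59,0,0,0,0,1],[-87,-59,0,0,0,0,1]]'
python3 - <<'E'
from h import *
c=cam('wrist'); img=ctrl.get_image('wrist')[:,:,::-1]; cv2.imwrite('pics/w7.png',img);pickle.dump((c[0],c[1],c[2].as_quat()),open('w7.pkl','wb'))
go([.4235,-.3135,.032],9)
E
```

```text
time: 13.9
position: [0.4265, -0.31, 0.2088]
tool_rot: [-2.036, -2.387, 0.002]
ft_force: [0.4, 0.6, -0.7]
grip_width: 0.571
now [ 426.6 -309.8  208.7] yaw 9.12 zax [-0.0044  0.002  -1.    ] shift [ -3.7  -3.  176.7] turn [-0.004  -0.0027  0.0021]
```

View pics/w7.png

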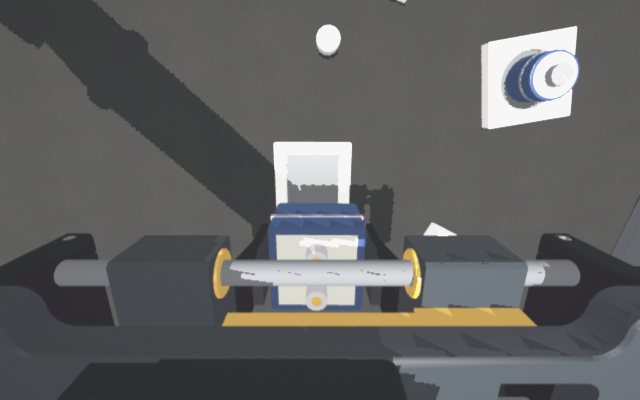

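Run:
```python
from h import *
c=loadcam('w7.pkl'); w=ray([(274.5,142),(351.5,142),(276.5,200),(350.5,200)],.015,c)[:,:2]*1000
d=w[1]-w[0]; a=np.arctan2(d[1],d[0]); print(w.round(1),np.linalg.norm(d),np.degrees(a)); m=(w[0]+w[1])/2
print('centre',m+46*np.array([np.sin(a),-np.cos(a)]))
# unit in tool frame (top at z = TCP+.0165)
P,r=tool(); q=ray([(277,236),(357,236)],.2087-.0237+.04,c); print(r.inv().apply(q-P)*1000)
```

```text
[[ 369.9 -275.8]
 [ 460.7 -261.2]
 [ 380.9 -347.6]
 [ 473.5 -332.7]] 92.01103489264756 9.139523841052515
centre [ 422.62068883 -313.88357149]
[[ 17.06271575 -19.87127203 -16.16085299]
 [ 17.12649465  20.95840215 -16.32454003]]
```

```bash
python3 -m handwheel '[[-1.5,-4.4,45,0,0,0,1],[-1.5,-4.4,90,0,0,0,1],[-1.5,-4.4,130,0,0,0,1],[-1.5,-4.4,155,0,0,0,1],[-1.5,-4.4,167,0,0,0,1],[-1.5,-4.4,171,0,0,0,1],[-1.5,-4.4,172,0,0,0,1],[-1.5,-4.4,172,0,0,0,1]]'
python3 - <<'E'
from h import *
go([.4225,-.312,.031],9.1); print(ctrl.get_state()['ft_force'])
E
```

```text
time: 14.95
position: [0.4215, -0.3135, 0.0375]
tool_rot: [-2.038, -2.387, 0.002]
ft_force: [-0.5, 0.1, -1.3]
grip_width: 0.574
now [ 421.5 -313.5   37.5] yaw 9.0 zax [-3.2e-03  7.0e-04 -1.0e+00] shift [1.3 1.2 6.5] turn [-0.003  -0.0012 -0.0017]
[-0.48028483  0.09678528 -1.28983194]
```

```bash
python3 -m handwheel '[[1,1,2,0,0,0,1],[1,1,4,0,0,0,1],[1,1,5,0,0,0,1],[1,1,6,0,0,0,1],[1,1,6,0,0,0,1]]'
python3 - <<'E'
from h import *
go([.4225,-.312,.031],9.1); print(ctrl.get_state()['ft_force'])
cv2.imwrite('pics/s8.png',cv2.resize(ctrl.get_image('side')[230:370,270:410,::-1],None,fx=4,fy=4,interpolation=cv2.INTER_CUBIC))
E
```

```text
time: 15.58
position: [0.4216, -0.312, 0.031]
tool_rot: [-2.037, -2.385, 0.003]
ft_force: [-1.3, 1.9, 4.2]
grip_width: 0.574
now [ 421.6 -312.    31. ] yaw 8.99 zax [-0.0049  0.0018 -1.    ] shift [-0.1  0.9 -0. ] turn [-0.0046 -0.0025 -0.0019]
[-1.3240661   1.8849651   4.19774904]
```

View pics/s8.png

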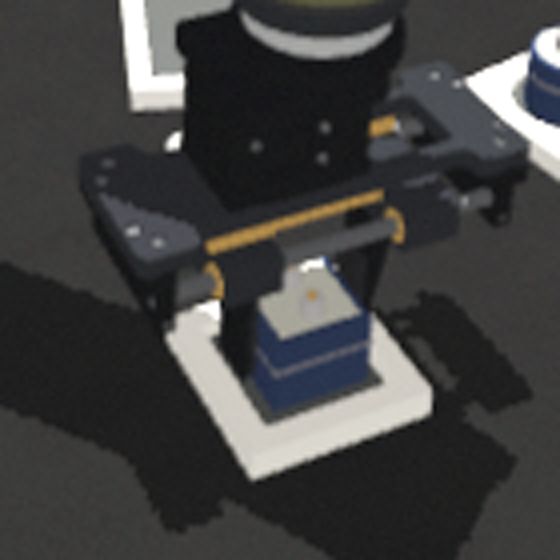

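```bash
python3 -m handwheel '[[0,0,0,0,0,0,-1],[0,0,0,0,0,0,-1],[0,0,0,0,0,0,-1],[0,0,0,0,0,0,-1],[0,0,-10,0,0,0,-1],[0,0,-40,0,0,0,-1],[0,0,-90,0,0,0,-1],[0,0,-140,0,0,0,-1],[0,0,-200,0,0,0,-1],[0,0,-200,0,0,0,-1]]'
python3 - <<'E'
from h import *
cv2.imwrite('pics/s9.png',cv2.resize(ctrl.get_image('side')[210:370,270:470,::-1],None,fx=3,fy=3,interpolation=cv2.INTER_CUBIC))
go([.648,.10,.25],-13)
E
```

```text
time: 16.88
position: [0.4248, -0.3144, 0.2361]
tool_rot: [2.038, 2.384, 0.002]
ft_force: [0.4, 0.0, -0.4]
grip_width: 1.0
now [ 423.6 -313.2  233.2] yaw 8.98 zax [ 4.e-04 -1.e-04 -1.e+00] shift [373.1 286.2 -16.7] turn [4.000e-04 1.000e-04 3.837e-01]
```

View pics/s9.png

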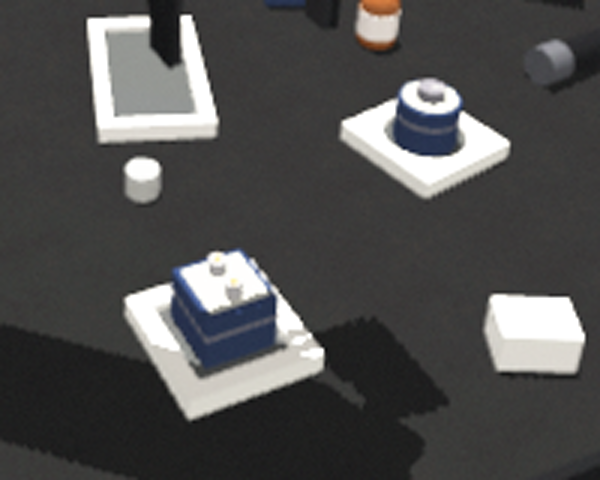

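Round and square are both seated. I'm going back to the stack for a view.

```bash
python3 -m handwheel '[[40,30,-17,0,0,0.05,-1],[85,65,-17,0,0,0.1,-1],[130,100,-17,0,0,0.17,-1],[175,134,-17,0,0,0.24,-1],[220,168,-17,0,0,0.31,-1],[265,203,-17,0,0,0.384,-1],[310,238,-17,0,0,0.384,-1],[350,268,-17,0,0,0.384,-1],[373,286,-17,0,0,0.384,-1],[373,286,-17,0,0,0.384,-1],[373,286,-17,0,0,0.384,-1]]'
python3 - <<'E'
from h import *
c=cam('wrist'); img=ctrl.get_image('wrist')[:,:,::-1]; cv2.imwrite('pics/w8.png',img);pickle.dump((c[0],c[1],c[2].as_quat()),open('w8.pkl','wb'))
go([.648,.10,.25],-13)
cv2.imwrite('pics/z8.png',cv2.resize(img[40:210,260:380],None,fx=3.5,fy=3.5,interpolation=cv2.INTER_CUBIC))
E
```

```text
time: 18.3
position: [0.646, 0.0991, 0.2458]
tool_rot: [-2.457, -1.951, 0.009]
ft_force: [0.3, -1.7, 0.6]
grip_width: 0.999
now [646.2  98.6 246.3] yaw -13.15 zax [-6.3e-03 -1.0e-04 -1.0e+00] shift [ 1.8  1.5 -3.7] turn [-0.0061  0.0015 -0.0026]
```

View pics/z8.png

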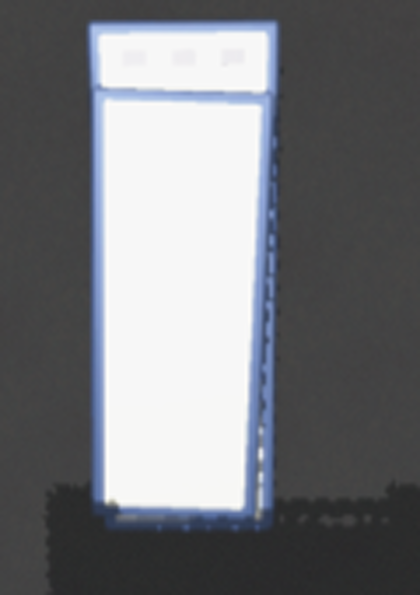

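Run:
```python
from h import *
c=loadcam('w8.pkl')
def q(L,z):
    w=ray([(260+(x+.5)/3.5-.5,40+(y+.5)/3.5-.5) for x,y in L],z,c)[:,:2]*1000; print(np.round(w.mean(0),1),'sides',np.round(np.linalg.norm(w-np.roll(w,-1,0),axis=1),1),'ang',[round(float(np.degrees(np.arctan2(*(w[(i+1)%4]-w[i])[::-1]))),1) for i in range(4)])
q([(104,98),(263,103),(246,511),(104,505)],.08)
q([(97,91),(271,96),(252,516),(97,511)],.08)
q([(90,22),(277,22),(271,528),(97,525)],.042)
```

```text
[652.  157.3] sides [ 46.4 123.3  46.5 122.7] ang [-14.8, -104.6, 164.5, 75.4]
[652.  157.3] sides [ 50.7 126.9  50.8 126.7] ang [-14.6, -104.7, 165.1, 75.3]
[653.9 162.5] sides [ 60.  168.6  64.2 167.6] ang [-13.1, -102.5, 166.0, 76.0]
```

Run:
```python
from h import *
go([.652,.1575,.066],-14.8)
```

```text
now [646.2  98.6 246.3] yaw -13.15 zax [-6.3e-03 -1.0e-04 -1.0e+00] shift [ 59.   -6.6 180.3] turn [-0.0061  0.0016  0.0288]
```

```bash
python3 -m handwheel '[[30,-3,30,-0.003,0,0.03,-1],[59,-6.6,60,-0.003,0,0.03,-1],[59,-6.6,100,-0.003,0,0.03,-1],[59,-6.6,130,-0.003,0,0.03,-1],[59,-6.6,130,-0.003,0,0.03,-1],[59,-6.6,130,-0.003,0,0.03,-1]]' 20
python3 - <<'E'
from h import *
go([.652,.1575,.066],-14.8)
E
```

```text
time: 19.1
position: [0.6539, 0.1589, 0.1188]
tool_rot: [-2.489, -1.916, -0.001]
ft_force: [-0.5, -0.3, 0.5]
grip_width: 0.999
now [653.9 158.9 118.8] yaw -14.81 zax [ 3.e-04  9.e-04 -1.e+00] shift [-1.9 -1.5 52.8] turn [ 0.     -0.0009 -0.0002]
```

```bash
python3 -m handwheel '[[-1.5,-1.5,25,0,0,0,-1],[-1.5,-1.5,45,0,0,0,-1],[-1.5,-1.5,52,0,0,0,-1],[-1.5,-1.5,52,0,0,0,-1],[-1.5,-1.5,52,0,0,0,1],[-1.5,-1.5,52,0,0,0,1],[-1.5,-1.5,52,0,0,0,1],[-1.5,-1.5,52,0,0,0,1],[-1.5,-1.5,52,0,0,0,1],[-1.5,-1.5,52,0,0,0,1]]' 20
python3 - <<'E'
from h import *
go([.652,.1575,.066],-14.8)
cv2.imwrite('pics/s10.png',cv2.resize(ctrl.get_image('side')[110:220,340:450,::-1],None,fx=5,fy=5,interpolation=cv2.INTER_CUBIC))
E
```

```text
time: 20.35
position: [0.6513, 0.1589, 0.0653]
tool_rot: [-2.487, -1.918, 0.001]
ft_force: [0.6, -0.2, 1.0]
grip_width: 0.622
now [651.3 158.9  65.3] yaw -14.73 zax [-1.3e-03  5.0e-04 -1.0e+00] shift [-1.2  1.  -0.7] turn [-0.0014 -0.0002  0.0013]
```

View pics/s10.png

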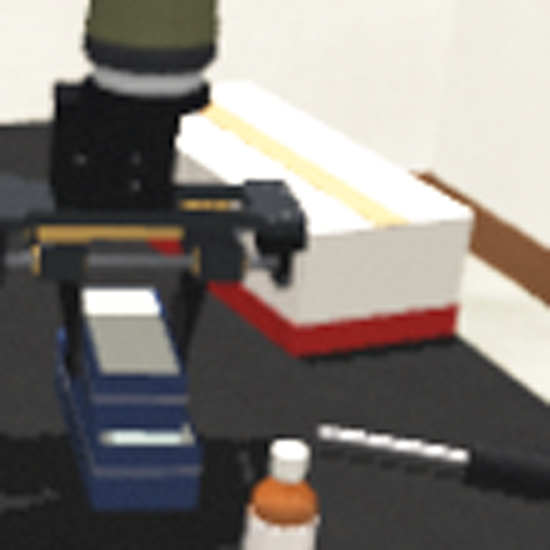

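```bash
python3 -m handwheel '[[0,0,-8,0,0,0,1],[0,0,-25,0,0,0,1],[0,0,-60,0,0,0,1],[0,0,-100,0,0,0,1],[-30,-20,-125,0,0,-0.02,1],[-70,-46,-125,0,0,-0.04,1],[-115,-76,-125,0,0,-0.066,1],[-160,-105,-125,0,0,-0.066,1],[-195,-128,-125,0,0,-0.066,1],[-212,-140,-125,0,0,-0.066,1],[-212,-140,-125,0,0,-0.066,1],[-212,-140,-125,0,0,-0.066,1]]'
python3 - <<'E'
from h import *
c=cam('wrist'); img=ctrl.get_image('wrist')[:,:,::-1]; cv2.imwrite('pics/w9.png',img);pickle.dump((c[0],c[1],c[2].as_quat()),open('w9.pkl','wb'))
go([.462,-.0115,.0313],-10.9)
cv2.imwrite('pics/s11.png',ctrl.get_image('side')[:,:,::-1])
E
```

```text
time: 21.9
position: [0.4627, -0.01, 0.1911]
tool_rot: [-2.422, -1.999, -0.001]
ft_force: [-0.3, -0.5, -4.2]
grip_width: 0.618
now [462.8  -9.9 190.9] yaw -10.89 zax [-8.e-04  8.e-04 -1.e+00] shift [ -1.9  -0.3 159.6] turn [-0.0009 -0.0006  0.0001]
```

View pics/w9.png

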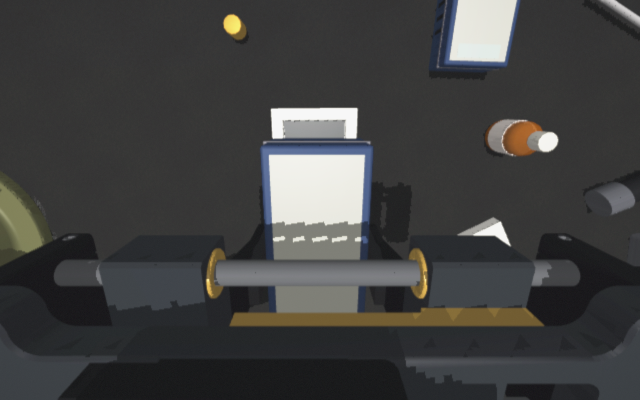

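View pics/s11.png

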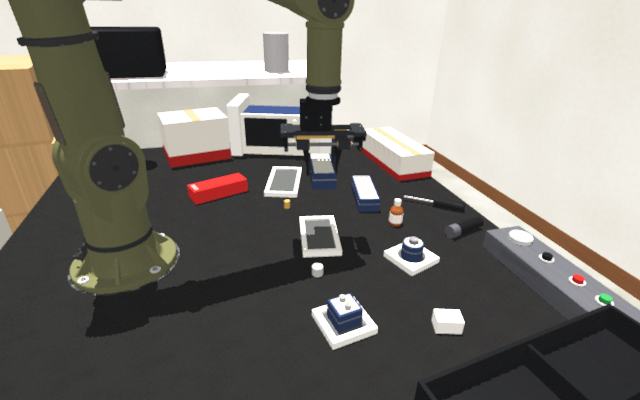

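Run:
```python
from h import *
c=loadcam('w9.pkl'); P,r=tool()
w=ray([(271,108),(357.5,108)],.015,c); l=r.inv().apply(w-P)*1000; print('cradle far corners tool',l.round(1), 'centre x',l[:,0].mean()-85,l[:,1].mean())
u=ray([(262,142),(372,142),(264,308),(364,308)],P[2]-.0233+.038,c); l=r.inv().apply(u-P)*1000; print('unit tool',l.round(1),'centre x',l[:2,0].mean()-65)
```

```text
cradle far corners tool [[ 81.3 -49.6 175.7]
 [ 81.3  45.2 175.6]] centre x -3.7008313837921207 -2.182664909998895
unit tool [[ 64.6 -25.5 -14.7]
 [ 64.6  26.2 -14.7]
 [-27.6 -29.3 -14.7]
 [-27.6  26.8 -14.7]] centre x -0.4267766822967758
```

```bash
python3 -m handwheel '[[-3,-1.5,40,0,0,0,1],[-3,-1.5,80,0,0,0,1],[-3,-1.5,120,0,0,0,1],[-3,-1.5,143,0,0,0,1],[-3,-1.5,152,0,0,0,1],[-3,-1.5,154,0,0,0,1],[-3,-1.5,154,0,0,0,1]]'
python3 - <<'E'
from h import *
go([.4605,-.0125,.0313],-10.9); print(ctrl.get_state()['ft_force'])
E
```

```text
time: 22.88
position: [0.4607, -0.013, 0.0372]
tool_rot: [-2.422, -1.999, -0.0]
ft_force: [-0.6, -0.1, -3.7]
grip_width: 0.619
now [460.7 -13.   37.2] yaw -10.92 zax [-3.e-04  7.e-04 -1.e+00] shift [ 0.5 -0.3  5.9] turn [-0.0004 -0.0006 -0.0004]
[-0.60794949 -0.08310173 -3.68053739]
```

```bash
python3 -m handwheel '[[0,0,2,0,0,0,1],[0,0,4,0,0,0,1],[0,0,5,0,0,0,1],[0,0,6,0,0,0,1],[0,0,6,0,0,0,1]]'
python3 - <<'E'
from h import *
go([.4605,-.0125,.0313],-10.9); print(ctrl.get_state()['ft_force'])
cv2.imwrite('pics/s12.png',cv2.resize(ctrl.get_image('side')[150:290,260:400,::-1],None,fx=4,fy=4,interpolation=cv2.INTER_CUBIC))
E
```

```text
time: 23.5
position: [0.4598, -0.0132, 0.0312]
tool_rot: [-2.421, -1.998, 0.002]
ft_force: [-3.5, -0.5, 5.0]
grip_width: 0.619
now [459.8 -13.2  31.2] yaw -10.94 zax [-0.0023  0.0011 -1.    ] shift [ 0.8  0.6 -0.1] turn [-0.0025 -0.0006 -0.0008]
[-3.54995936 -0.4748917   4.95063418]
```

View pics/s12.png

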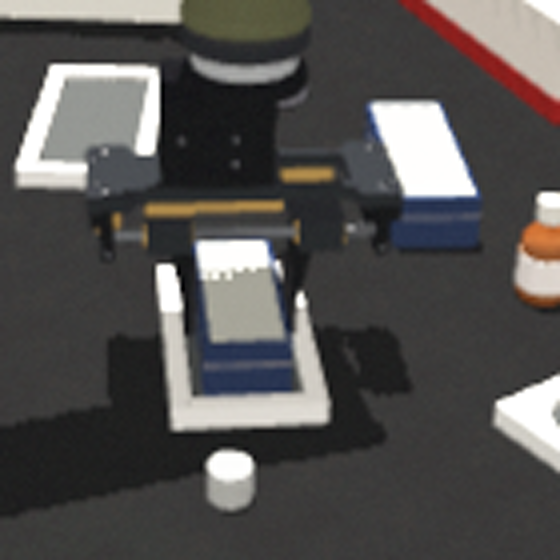

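```bash
python3 -m handwheel '[[0,0,0,0,0,0,-1],[0,0,0,0,0,0,-1],[0,0,0,0,0,0,-1],[0,0,0,0,0,0,-1],[0,0,-10,0,0,0,-1],[0,0,-40,0,0,0,-1],[0,0,-90,0,0,0,-1],[0,0,-140,0,0,0,-1],[0,0,-180,0,0,0,-1],[0,0,-180,0,0,0,-1]]'
python3 - <<'E'
from h import *
cv2.imwrite('pics/s13.png',cv2.resize(ctrl.get_image('side')[150:350,260:460,::-1],None,fx=3,fy=3,interpolation=cv2.INTER_CUBIC))
go([.648,.10,.21],-13)
E
```

```text
time: 24.8
position: [0.4623, -0.0133, 0.2143]
tool_rot: [2.422, 1.998, 0.009]
ft_force: [-1.0, -0.1, -0.9]
grip_width: 0.995
now [460.9 -13.3 212.1] yaw -10.95 zax [ 0.0016  0.0018 -1.    ] shift [146.8 162.2   2.6] turn [ 0.0012 -0.0021  0.0358]
```

View pics/s13.png

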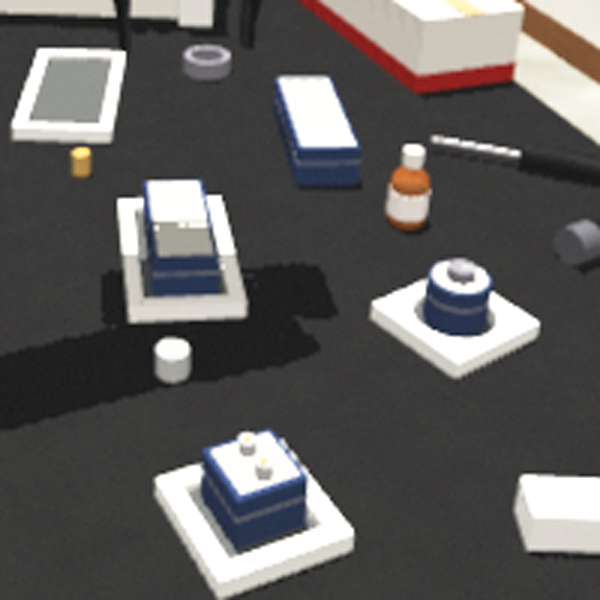

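```bash
python3 -m handwheel '[[30,33,0,0,0,0.01,-1],[65,72,0,0,0,0.02,-1],[100,110,0,0,0,0.036,-1],[130,143,0,0,0,0.036,-1],[147,162,0,0,0,0.036,-1],[147,162,0,0,0,0.036,-1],[147,162,0,0,0,0.036,-1]]'
python3 - <<'E'
from h import *
c=cam('wrist'); img=ctrl.get_image('wrist')[:,:,::-1]; cv2.imwrite('pics/w10.png',img);pickle.dump((c[0],c[1],c[2].as_quat()),open('w10.pkl','wb'))
m=(img[:,:,0].astype(int)-img[:,:,2]>30)|(img.min(2)>200); m[:, :255]=0;m[:,380:]=0;m[232:]=0
cs,_=cv2.findContours(m.astype(np.uint8),cv2.RETR_EXTERNAL,cv2.CHAIN_APPROX_NONE)
k=max(cs,key=cv2.contourArea)[:,0]; w=ray(k,.042,c)[:,:2]*1000; print(cv2.minAreaRect(w.astype(np.float32)),k.min(0),k.max(0))
cv2.imwrite('pics/z10.png',cv2.resize(img[30:235,255:385],None,fx=2.9,fy=2.9,interpolation=cv2.INTER_CUBIC))
go([.648,.10,.21],-13)
E
```

```text
time: 25.72
position: [0.6458, 0.099, 0.2089]
tool_rot: [-2.458, -1.953, 0.006]
ft_force: [0.4, 0.6, 0.2]
grip_width: 0.995
((655.8197631835938, 168.06170654296875), (156.6912384033203, 61.41728591918945), 77.36145782470703) [281  38] [341 189]
now [645.9  98.9 209.5] yaw -13.09 zax [-3.4e-03 -1.0e-04 -1.0e+00] shift [ 1.5  1.8 -0.5] turn [-0.0033  0.0009 -0.0016]
```

View pics/z10.png

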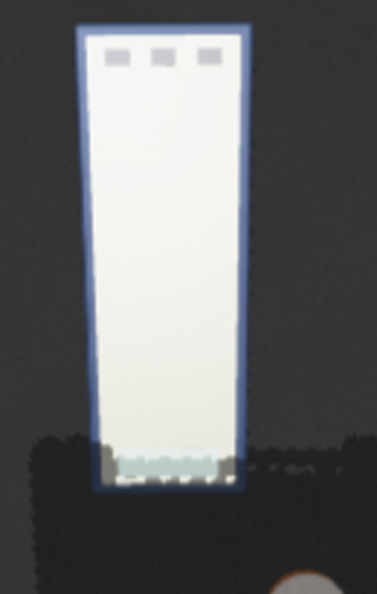

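```bash
python3 - <<'E'
from h import *
go([.6542,.1622,.024],-12.8)
E
python3 -m handwheel '[[30,-3,30,-0.003,0,-0.004,-1],[63,-5.5,70,-0.003,0,-0.004,-1],[63,-5.5,115,-0.003,0,-0.004,-1],[63,-5.5,140,-0.003,0,-0.004,-1],[63,-5.5,140,-0.003,0,-0.004,-1],[63,-5.5,140,-0.003,0,-0.004,-1]]' 25
python3 - <<'E'
from h import *
go([.6542,.1622,.024],-12.8)
E
```

```text
now [645.9  98.9 209.5] yaw -13.09 zax [-3.4e-03 -1.0e-04 -1.0e+00] shift [ 63.7  -5.7 185.5] turn [-0.0033  0.0009 -0.0051]
time: 26.52
position: [0.6562, 0.1625, 0.0719]
tool_rot: [2.454, 1.958, 0.004]
ft_force: [0.7, -0.4, -0.1]
grip_width: 1.0
now [656.2 162.5  71.9] yaw -12.83 zax [ 3.2e-03  6.0e-04 -1.0e+00] shift [-0.8 -2.1 47.9] turn [ 0.003  -0.0012 -0.0005]
```

```bash
python3 -m handwheel '[[-0.8,-2,20,0.003,0,0,-1],[-0.8,-2,40,0.003,0,0,-1],[-0.8,-2,47,0.003,0,0,-1],[-0.8,-2,47,0.003,0,0,-1],[-0.8,-2,47,0.003,0,0,1],[-0.8,-2,47,0.003,0,0,1],[-0.8,-2,47,0.003,0,0,1],[-0.8,-2,47,0.003,0,0,1],[-0.8,-2,47,0.003,0,0,1],[-0.8,-2,47,0.003,0,0,1]]' 30
python3 - <<'E'
from h import *
go([.442,.338,.032],-17.6)
E
```

```text
time: 27.78
position: [0.654, 0.1626, 0.0236]
tool_rot: [-2.454, -1.96, 0.0]
ft_force: [2.0, 0.0, 2.8]
grip_width: 0.712
now [654.  162.6  23.6] yaw -12.77 zax [-7.e-04  6.e-04 -1.e+00] shift [ 124.2 -245.5   -8.2] turn [-0.0009 -0.0004  0.0842]
```

```bash
python3 -m handwheel '[[0,0,-8,0,0,0,1],[0,0,-25,0,0,0,1],[0,0,-60,0,0,0,1],[0,0,-100,0,0,0,1],[15,-30,-140,0,0,0.02,1],[35,-70,-140,0,0,0.04,1],[58,-115,-140,0,0,0.06,1],[75,-150,-140,0,0,0.084,1],[75,-150,-140,0,0,0.084,1]]'
python3 - <<'E'
from h import *
c=cam('wrist'); img=ctrl.get_image('wrist')[:,:,::-1]; cv2.imwrite('pics/w11.png',img)
cv2.imwrite('pics/s14.png',ctrl.get_image('side')[:,:,::-1])
t=cam('top'); print(ray([(128,210)],0,t),ray([(128,210)],.1,t),ray([(128,210)],.2,t))
go([.442,.338,.20],-17.6)
E
```

```text
time: 28.9
position: [0.5204, 0.2727, 0.1638]
tool_rot: [-2.525, -1.861, 0.003]
ft_force: [1.0, 0.3, -5.0]
grip_width: 0.71
[[0.43290715 0.55727971 0.        ]] [[0.42611794 0.50947126 0.1       ]] [[0.41932873 0.4616628  0.2       ]]
now [523.9 268.8 164. ] yaw -17.53 zax [-1.4e-03  5.0e-04 -1.0e+00] shift [ 41.3 -99.  -35.8] turn [-0.0014 -0.      0.0012]
```

View pics/w11.png

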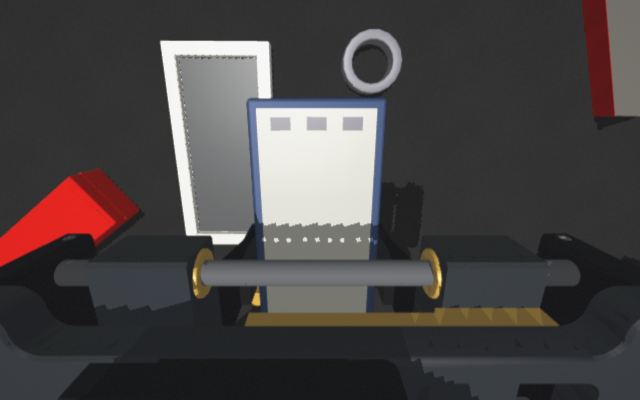

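View pics/s14.png

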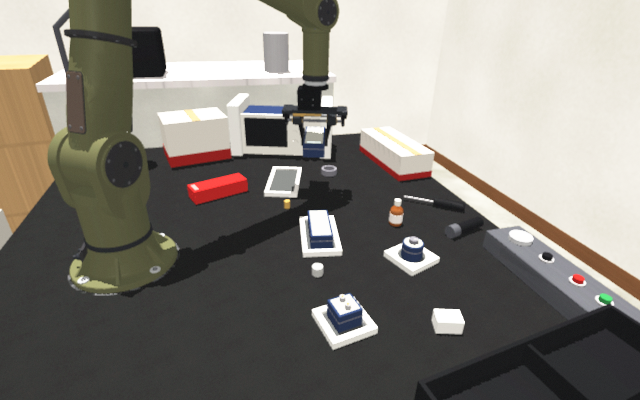

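Run:
```python
from h import *
s=cam('side'); print(ray([(310,157),(245,153),(330,155)],0,s).round(3))
for y in (.5,.55,.6,.65):
    for z in (0,.1,.15,.2): print(y,z,proj([[.45,y,z]],s).round(0), proj([[.45,y,z]],cam('top')).round(0))
c=cam('wrist');P,r=tool(); l=r.inv().apply(ray([(161,42),(270,42),(187,235)],.015,c)-P)*1000; print(l.round(1))
```

```text
[[0.582 0.537 0.   ]
 [0.343 0.638 0.   ]
 [0.665 0.54  0.   ]]
0.5 0 [[278. 163.]] [[150. 204.]]
0.5 0.1 [[277. 138.]] [[133. 200.]]
0.5 0.15 [[277. 124.]] [[123. 198.]]
0.5 0.2 [[276. 110.]] [[112. 196.]]
0.55 0 [[276. 159.]] [[131. 204.]]
0.55 0.1 [[275. 133.]] [[112. 200.]]
0.55 0.15 [[274. 120.]] [[102. 198.]]
0.55 0.2 [[274. 107.]] [[ 90. 195.]]
0.6 0 [[274. 154.]] [[113. 203.]]
0.6 0.1 [[273. 130.]] [[ 92. 199.]]
0.6 0.15 [[272. 117.]] [[ 80. 197.]]
0.6 0.2 [[271. 103.]] [[ 67. 195.]]
0.65 0 [[271. 150.]] [[ 94. 203.]]
0.65 0.1 [[270. 126.]] [[ 72. 199.]]
0.65 0.15 [[270. 113.]] [[ 59. 196.]]
0.65 0.2 [[269. 100.]] [[ 45. 194.]]
[[ 140.6 -147.3  149.2]
 [ 140.7  -44.2  149.1]
 [ -58.2 -148.2  149.2]]
```

```bash
python3 -m handwheel '[[12,-35,0,0,0,0,1],[25,-70,0,0,0,0,1],[37,-97,0,0,0,0,1],[37,-97,0,0,0,0,1],[37,-97,0,0,0,0,1]]'
python3 - <<'E'
from h import *
c=cam('wrist'); img=ctrl.get_image('wrist')[:,:,::-1]; cv2.imwrite('pics/w12.png',img);pickle.dump((c[0],c[1],c[2].as_quat()),open('w12.pkl','wb'))
go([.442,.338,.20],-17.6)
cv2.imwrite('pics/z12.png',cv2.resize(img[40:200,230:400],None,fx=3.5,fy=3.5,interpolation=cv2.INTER_CUBIC))
E
```

```text
time: 29.62
position: [0.4443, 0.3318, 0.1638]
tool_rot: [-2.537, -1.852, 0.001]
ft_force: [0.9, 0.5, -4.2]
grip_width: 0.712
now [444.4 331.6 163.8] yaw -17.77 zax [-9.e-04 -3.e-04 -1.e+00] shift [  5.3  -4.3 -36.2] turn [-0.0008  0.0005 -0.003 ]
```

View pics/z12.png

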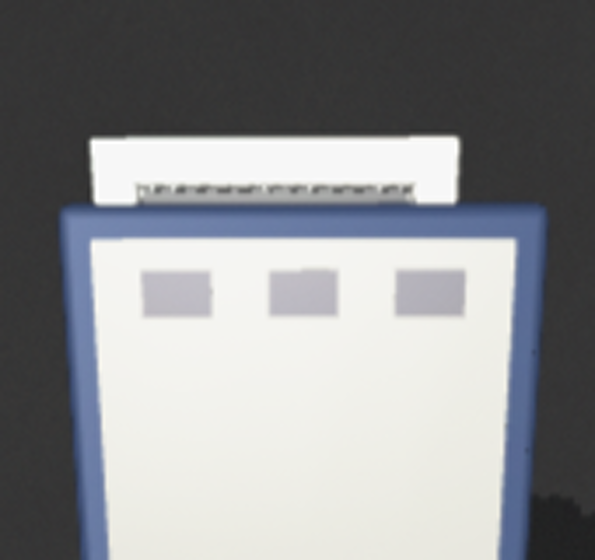

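Run:
```python
from h import *
c=loadcam('w12.pkl'); P,r=tool(); f=lambda L:[(230+(x+.5)/3.5-.5,40+(y+.5)/3.5-.5) for x,y in L]
l=r.inv().apply(ray(f([(90,138),(460,137)]),.015,c)-P)*1000; print(l.round(1),'centre',l[:,0].mean()-105,l[:,1].mean())
l=r.inv().apply(ray(f([(61,207),(547,207)]),P[2]-.0236+.042,c)-P)*1000; print(l.round(1),'unit',l[:,0].mean()-85,l[:,1].mean())
```

```text
[[108.1 -60.1 148.8]
 [108.5  43.1 148.7]] centre 3.3257914570383775 -8.504214973982595
[[ 83.9 -30.7 -18.4]
 [ 84.   29.9 -18.5]] unit -1.0409203398390332 -0.38175556357325213
```

```bash
python3 -m handwheel '[[4.5,-7.5,30,0,0,0,1],[4.5,-7.5,65,0,0,0,1],[4.5,-7.5,97,0,0,0,1],[4.5,-7.5,117,0,0,0,1],[4.5,-7.5,124,0,0,0,1],[4.5,-7.5,126,0,0,0,1],[4.5,-7.5,126,0,0,0,1]]'
python3 - <<'E'
from h import *
go([.4385,.338,.0316],-17.6); print(ctrl.get_state()['ft_force'])
cv2.imwrite('pics/s15.png',cv2.resize(ctrl.get_image('side')[120:220,240:350,::-1],None,fx=5,fy=5,interpolation=cv2.INTER_CUBIC))
E
```

```text
time: 30.55
position: [0.4376, 0.3403, 0.0385]
tool_rot: [-2.534, -1.854, -0.001]
ft_force: [-0.9, -0.3, -4.5]
grip_width: 0.707
now [437.6 340.3  38.5] yaw -17.62 zax [-6.0e-04  1.6e-03 -1.0e+00] shift [-1.9  1.6  6.9] turn [-0.0011 -0.0013 -0.0003]
[-0.90326336 -0.2750337  -4.54671784]
```

View pics/s15.png

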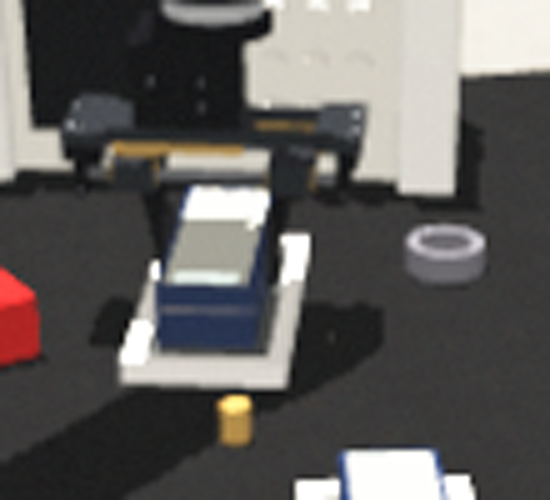

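```bash
python3 -m handwheel '[[-1,0.5,2,0,0,0,1],[-1,0.5,4,0,0,0,1],[-1,0.5,5.5,0,0,0,1],[-1,0.5,6.5,0,0,0,1],[-1,0.5,7,0,0,0,1],[-1,0.5,7,0,0,0,1]]'
python3 - <<'E'
from h import *
go([.4385,.338,.0316],-17.6); print(ctrl.get_state()['ft_force'])
cv2.imwrite('pics/s16.png',cv2.resize(ctrl.get_image('side')[120:220,240:350,::-1],None,fx=5,fy=5,interpolation=cv2.INTER_CUBIC))
E
```

```text
time: 31.35
position: [0.4368, 0.3389, 0.0315]
tool_rot: [-2.533, -1.855, 0.003]
ft_force: [-3.8, -2.0, 4.8]
grip_width: 0.71
now [436.8 338.9  31.5] yaw -17.59 zax [-2.5e-03  5.0e-04 -1.0e+00] shift [-0.4  1.9 -0.1] turn [-0.0026  0.0003  0.0002]
[-3.77854999 -1.95862016  4.76307887]
```

View pics/s16.png

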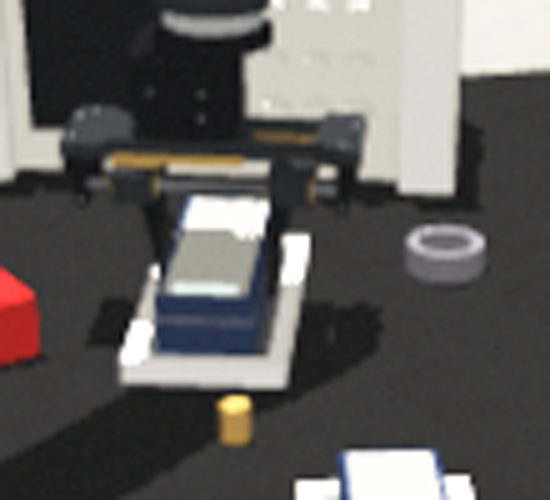

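```bash
python3 -m handwheel '[[0,0,0,0,0,0,-1],[0,0,0,0,0,0,-1],[0,0,0,0,0,0,-1],[0,0,0,0,0,0,-1],[0,0,-10,0,0,0,-1],[0,0,-40,0,0,0,-1],[0,0,-90,0,0,0,-1],[0,0,-140,0,0,0,-1],[0,0,-190,0,0,0,-1],[0,0,-220,0,0,0,-1],[0,0,-220,0,0,0,-1]]'
python3 - <<'E'
from h import *
cv2.imwrite('pics/s17.png',ctrl.get_image('side')[:,:,::-1])
cv2.imwrite('pics/t17.png',ctrl.get_image('top')[:,:,::-1])
cv2.imwrite('pics/w17.png',ctrl.get_image('wrist')[:,:,::-1])
go([.62,.14,.30],-17.6)
E
```

```text
time: 32.78
position: [0.4387, 0.3397, 0.2542]
tool_rot: [-2.533, -1.854, -0.008]
ft_force: [0.5, -0.4, -0.9]
grip_width: 1.0
now [436.7 338.4 249.6] yaw -17.59 zax [-3.2e-03 -7.0e-04 -1.0e+00] shift [-133.8  234.5  -50.9] turn [-0.0028  0.0016  0.0002]
```

View pics/s17.png

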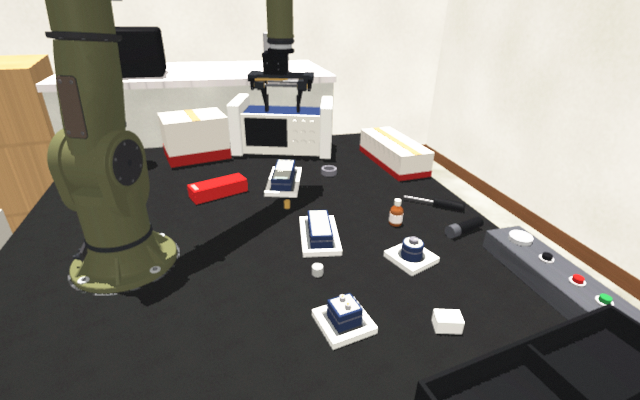

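View pics/t17.png

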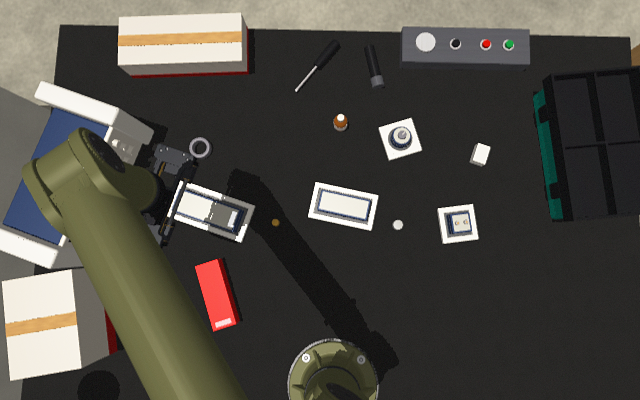

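View pics/w17.png

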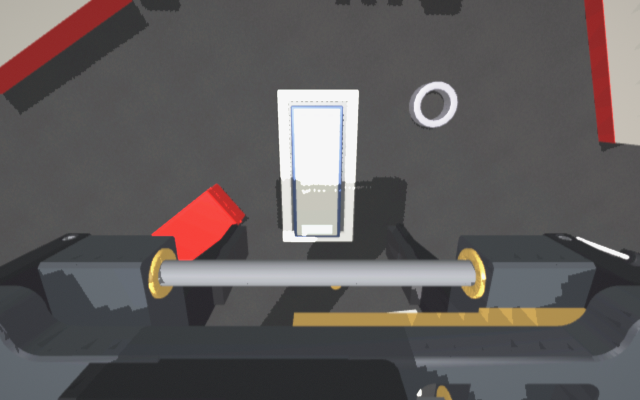

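Run:
```python
import cv2,numpy as np
w=cv2.imread('pics/w17.png')[80:255,260:380]; t=cv2.imread('pics/t17.png'); s=cv2.imread('pics/s17.png')[150:345,255:455]
a=cv2.resize(w,(360,525)); 
b=np.vstack([cv2.resize(t[175:240,300:390],(360,260),interpolation=cv2.INTER_CUBIC),cv2.resize(t[110:250,370:490],(360,265))])
cv2.imwrite('pics/fin.png',np.hstack([a,b])); cv2.imwrite('pics/fin2.png',cv2.resize(s,None,fx=3,fy=3,interpolation=cv2.INTER_CUBIC))
```

```text
(no output)
```

View pics/fin.png

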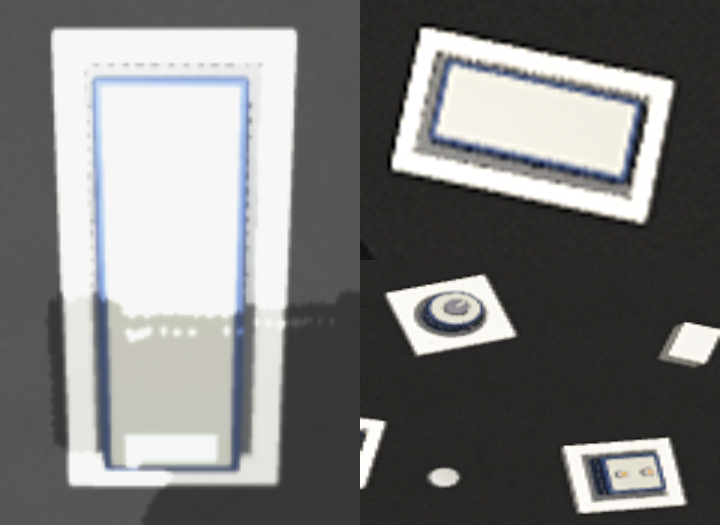

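View pics/fin2.png

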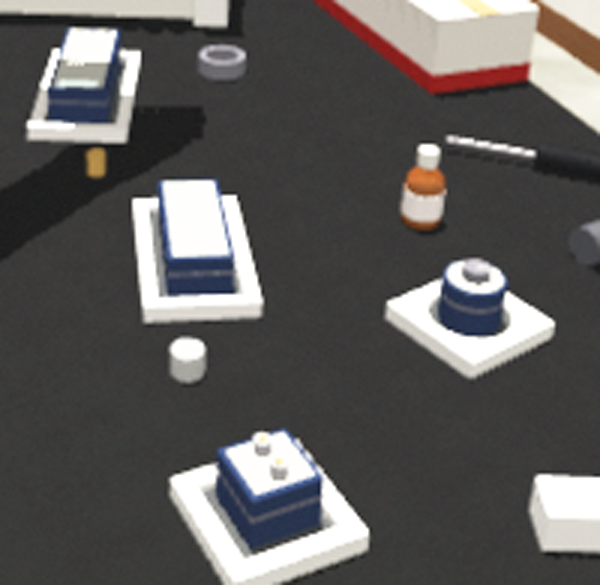

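```bash
python3 -m handwheel '[[0,0,0,0,0,0,-1],[0,0,0,0,0,0,-1]]'
python3 - <<'E'
from bench import ctrl
print(ctrl.close_job())
E
```

```text
time: 33.17
position: [0.4369, 0.3385, 0.2496]
tool_rot: [-2.534, -1.855, 0.005]
ft_force: [0.2, -0.4, -0.5]
grip_width: 1.0
the job is handed in; nothing more can be done
None
```

The stack is apart. All four units sit in their own recesses, moved in the order round, square, short, long. I handed the job in at about 33 s, with the gripper open and roughly 20 cm above the last unit.

**Placing:** each unit touched down at the height expected for sitting flat on its recess floor. The wrist force read about 4–6 N at each contact.

**Last checks:** the final side, top and wrist pictures show all four units upright inside their rims. The short unit, and possibly the long one, sits a few mm off centre. The bottle is still standing and I never touched it; the red decoy was left alone.

**What disagreed:** the top and side cameras placed things about 5–6 mm lower in y than the wrist camera. Comparing the fingertips' known position with the side picture showed that the wrist camera was right, so I used it and corrected the cradle positions from the top camera. No check failed.

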